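# Count a plate in and hold the thickness probe on its mark

## Task

Count the plate in first: with an empty hand swing the tally counter's sprung lever all the way to its stop, then let go so that it springs fully back. Then take the probe out of its holder and press its sprung tip gently inside the pencilled ring on the plate that lies on the sloping stand, with the probe square to the plate's face and the tip pushed in about half way, not to its stop. Finish while holding it so, firmly in the hand, and leave the other crockery and things where they are.

Things in the scene. Friction and masses are not known exactly. Their poses are not given: they have to be found in the camera images.
- lever_pivot (a point): Point on the upright swing axis of the tally counter's lever, 87 mm above the table, level with lever_post. Axes: x to the counter's back, y to its left, z up; its front faces roughly the robot.
- lever_post (a point): Middle of the lever's upright black finger post (15 mm across, free from 68 to 103 mm above the table, this point at 87). It stands on a flat steel arm (14 mm wide, 57 to 64 mm above the table), 78 mm from the pivot, beyond the counter's front. At rest the arm points 150 degrees from the counter's x axis (30 degrees to the robot's left), at the stop 210 degrees (30 to the right).
- lever (a joint): Lever angle: 0 at rest, 1.05 rad at its stop; it grows anticlockwise seen from above (the post passes from the robot's left to its right). The spring takes about 1 N at the post at first and 3.5 N at the stop, and swings the lever back in about 0.5 s when it is let go.
- counter: Tally counter: fixed grey box 85 x 85 mm, 50 mm high, on a 105 mm square steel base, with four blank white windows in front; at the robot's left or right. Origin on the table under the lever's pivot; axes as for lever_pivot.
- holder: Fixed probe holder, a grey bracket 62 x 62 mm, 75 mm high, on an 85 mm square base, with a 27 mm through hole down its middle in which the probe hangs upright by its collar. Origin on the table under the hole.
- probe_grip (a point): Centre of the probe's square grey handle (26 x 26 x 56 mm): grip here. z runs from tip to handle, x and y square to its faces. Below this point: collar (42 mm across) from 28 to 36 mm, steel nose (22 mm) to 88 mm, brass tip to 100 mm when out; a cap ends 34 mm above. About 150 g. In the holder it hangs upright by the collar, this point 111 mm above the table; lift it 65 mm straight up to clear.
- probe_point (a point): The point (lowest point of the 8 mm round end) of the probe's sprung brass tip.
- tip (a joint): How far the probe's sprung tip is pushed in: 0 out, 0.010 m at its stop. It takes about 0.7 N to start, 2.5 N half way and 4.2 N just before the stop.
- mark (a point): Centre of the pencilled ring (30 mm across, thin dark line) on the plate's flat bottom, on its upper surface. z points square out of the plate; it leans 20 degrees from vertical to the front of the stand, which faces roughly the robot; y points to the stand's left. The ring is 10 mm up the slope and 26 mm left of the plate's middle.
- plate: White plate with a blue rim, 180 mm across, fixed on a sloping wooden stand. Flat bottom about 100 mm across and 7 mm thick; the rim rises 13 mm above it. Origin at the middle of its underside, z square to its face.
- teacup: Small blue teacup, 72 mm across, 60 mm high, in front between the task's things; leave alone. Origin under its middle.
- rice_bowl: White bowl, 116 mm across, 60 mm high; leave alone. Origin under its middle.
- mug: Brown mug, 80 mm across, 85 mm high; leave alone. Origin under its middle.
- jar: White jar with a blue lid, 72 mm across, 90 mm high; leave alone. Origin under its middle.
- tape_roll: Roll of packing tape lying flat, 90 mm across, 40 mm high; leave alone. Origin under its middle.
- brush: Cleaning brush lying at one side; leave alone.
There are look-alikes about, which are no part of the job. Leave any orange or turquoise look-alike of the part that bears probe_grip alone.

How it is judged:
By the outcome, as a careful person would: the job done as asked, in the order asked, and still so for the second after the job is handed in, while the arm keeps its last pose, push and grip.
It also fails if it takes over 61 s, if anything falls off the work surface, if the arm or the gripper's body presses on something with over 40 N, if the wrist force passes 120 N, or if a joint passes its speed limit or range.

## Robot

A 6-joint arm with a two-finger parallel gripper is mounted at the origin on the work surface. World frame = base frame: x ahead of the robot, y to its left, z up, the work surface at z = 0. Lengths are in m, angles in rad, forces in N, time in s.
With the tool pointing down it reaches from about 0.375 to 0.9 m from the base axis. Payload 3.1 kg.
Tool frame: the origin (TCP) lies midway between the tips of the shut fingers; the grasp point (between the pads) lies pinch_z behind it (pinch_z is the distance from the TCP to the grasp point, in m); y points along the fingers, z is the direction in which the jaws open and shut, and the axes are right-handed (so a half turn about y gives the same grasp; the last joint's range is limited). The gripper opens to 87 mm and grips with 3 to 60 N. Pads are 19 mm wide; open, the fingers measure 117 mm over their backs; the gripper's body (75 mm by 190 mm) begins 51 mm behind the grasp point.
Start: joints at [1.109, 0.527, 1.433, -0, 1.181, -0.178], TCP at [0.175, 0.6, 0.192] pointing down, gripper open.
Joint ranges: [-3.08, 3.08], [-0.75, 2.2], [0.22, 2.44], [-1.43, 4.57], [0, 2.65], [-2.85, 2.85]. Speed limits (rad/s): [2.79, 2.79, 3.14, 3.14, 3.14, 3.14].

## Interface

Orientations are given as a unit quaternion [x, y, z, w].
In Python, from rig import get_obs, camera, hand_in, pinch_z gives the robot as it stands. The module is installed in compiled form; this text tells all that it offers.
- The arm moves only by the tool arm_command, never from a script. Its argument "plan" is a list of rows, each a list of 2 entries, a list of its own where there are three numbers: the shift along the world's x, y, z in units of 25 mm (1.0 is 25 mm), then the turn about the world's z in units of 5 degrees (1.0 is 5 degrees). A call has 1 to 5 rows; each row is the pose to reach, as a shift and turn from the pose commanded when the call began; what a row does not reach only later rows make up. A row lasts 1/10 s, in which the tool goes at most 50 mm and 8.59 degrees, less where a joint would pass 70% of its speed; a pose out of reach is approached as far as the arm can. A call with a gripper value outside its range is refused whole. "fingers" is the opening, from -1 (shut) to 1 (fully open), set as the call begins (left out, the last holds). The fingers move at their own pace and stop on an object; "force" is the grip in N (left out, the last holds). Time passes only in rows, so rows that repeat a pose let the fingers close. It gives the time, the measured TCP pose, the force and the opening at its end, in the units of the state.
- get_obs(): the state, without advancing time (a new reading comes with each control period).
- camera(name): name is "scene" or "top"; returns a dict with "pixels" (420x560x3 uint8, red, green, blue), "camera_matrix" (3x3 intrinsics, pixels), "R" (3x3) and "t" (3): a world point X has camera coordinates R X + t. Camera axes: x right, y down, z forward; pixel columns grow to the right and rows downward; lengths in m; the calibration is good to about 2 mm. A picture is of the moment at which its call begins. There is no depth.
- hand_in(): hands the job in, once; it reports no verdict.
The state is a dict: "time": time; "q": joint angles; "joint_velocities": joint speeds; "joint_torque": joint torques, N m; "position": TCP position; "tool_rot": TCP orientation; "ft_force": force on the tool from outside, world axes, zero at the start; "moment": the same for the moment, N m; "grip_width": finger opening in m.
Only numpy, scipy, OpenCV 4.12 (cv2) and the standard library are available. Lean on these libraries where they do the work, as an engineer would, in place of code of your own. Each camera call takes 0.05 s, during which the arm holds its last target.

## Working session

There is one attempt and no reset: what is moved stays moved. The work goes in short steps, Python scripts to look and compute and a tool call to move; the robot and the scene stay as the last step left them, time stands still between calls to the robot, and variables do not carry over. Pictures are saved under pics/ and viewed, and the job is handed in when it is done.

Besides the shell and the picture viewer there is one more tool, called after ">>>" in YAML: its name, and indented under it one key for each argument. arm_command: Moves the arm, as the interface text tells. Its arguments: {"type":"object","properties":{"plan":{"type":"array"},"fingers":{"type":"number"},"force":{"type":"number"}},"required":["plan"]}

```bash
ls; mkdir -p pics
python3 - <<'E'
from rig import get_obs,camera,pinch_z
import cv2,numpy as np
print(pinch_z, get_obs())
for n in("scene","top"):
    c=camera(n); cv2.imwrite(f"pics/{n}0.png",cv2.resize(c["pixels"][:,:,::-1],(800,600),interpolation=cv2.INTER_CUBIC)); np.savez(f"{n}0.npz",**c)
    print(n,c["camera_matrix"],c["R"],c["t"], -c["R"].T@c["t"])
E
```

```text
pics
0.0187 {'time': 0.0, 'q': array([ 1.10850976e+00,  5.28434903e-01,  1.43386813e+00, -2.26272047e-05,
        1.18140407e+00, -1.78531835e-01]), 'joint_velocities': array([-3.22837764e-04, -7.37800582e-04, -1.45029166e-05,  5.09855814e-04,
       -1.04551832e-03, -1.23219568e-04]), 'joint_torque': array([-3.21153275e-03, -4.40046072e+01, -1.76592207e+01,  6.31632912e-02,
        5.83018397e-02, -1.61461403e-04]), 'position': array([0.17462037, 0.59929779, 0.19110178]), 'tool_rot': array([ 0.70071386, -0.10021158,  0.09975472, -0.69929015]), 'ft_force': array([ 0.3046167 , -0.10071631, -0.67196024]), 'moment': array([ 0.00532825,  0.03933062, -0.01031265]), 'grip_width': 0.08681991058098487}
scene [[391.38854363   0.         280.67033998]
 [  0.         391.38854363 211.85485944]
 [  0.           0.           1.        ]] [[ 0.58163115  0.81343642  0.00513828]
 [ 0.59951397 -0.42438378 -0.67858781]
 [-0.54980743  0.39776828 -0.73450132]] [-0.3204582  -0.26694491  1.41311319] [ 1.12336581 -0.41470632  0.85843454]
top [[436.80978382   0.         279.94777564]
 [  0.         436.80978382 212.82855608]
 [  0.           0.           1.        ]] [[ 0.02104151 -0.99974211  0.00854189]
 [-0.99706762 -0.02161245 -0.07341019]
 [ 0.07357587 -0.00697218 -0.99726525]] [-0.01668347  0.54584032  1.36091744] [0.44446007 0.00460635 1.39740842]
```

View pics/scene0.png

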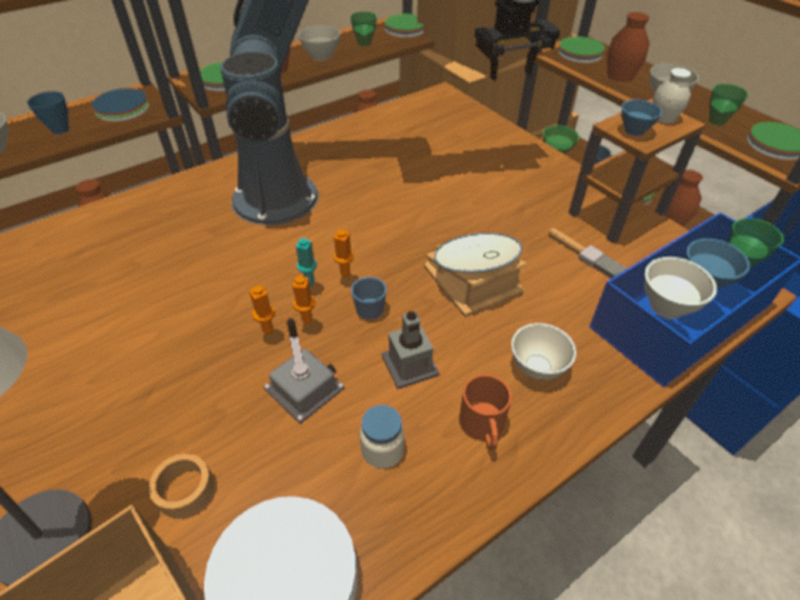

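View pics/top0.png

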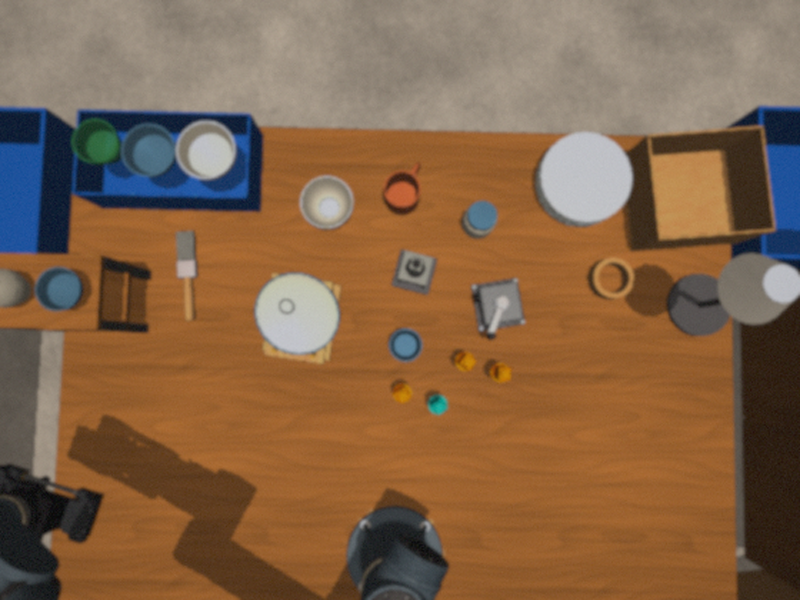

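Both views: the probe stands in the holder at top (416,267) / scene (411,345). What could be taken for it: orange at top (402,392), (465,360), (500,373) and turquoise at (437,403). I choose the grey-black one in the bracket. The counter is at (498,305) with its lever post at (490,333), and the plate is at (297,313) with its ring at (287,306). Next, close crops.

Run:
```python
import cv2,numpy as np
def crop(n,u,v,r,s):
    im=np.load(n+"0.npz")["pixels"][:,:,::-1]
    a=im[v-r:v+r,u-r:u+r]; a=cv2.resize(a,None,fx=s,fy=s,interpolation=cv2.INTER_CUBIC)
    for k in range(0,2*r,10):
        cv2.putText(a,str(u-r+k),(k*s,10),0,.35,(0,0,0),1);cv2.putText(a,str(v-r+k),(0,k*s+4),0,.35,(0,0,0),1)
        cv2.line(a,(k*s,12),(k*s,18),(0,0,0),1);cv2.line(a,(25,k*s),(30,k*s),(0,0,0),1)
    return a
a=np.hstack([crop("top",291,187,25,8),crop("top",348,213,25,8)]);cv2.imwrite("pics/c1.png",a)
a=np.hstack([crop("scene",287,242,30,6),crop("scene",211,262,30,6)]);cv2.imwrite("pics/c2.png",a)
a=np.hstack([crop("top",208,219,35,5),crop("scene",335,185,40,5)[:350]]);cv2.imwrite("pics/c3.png",a)
```

```text
(no output)
```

View pics/c1.png

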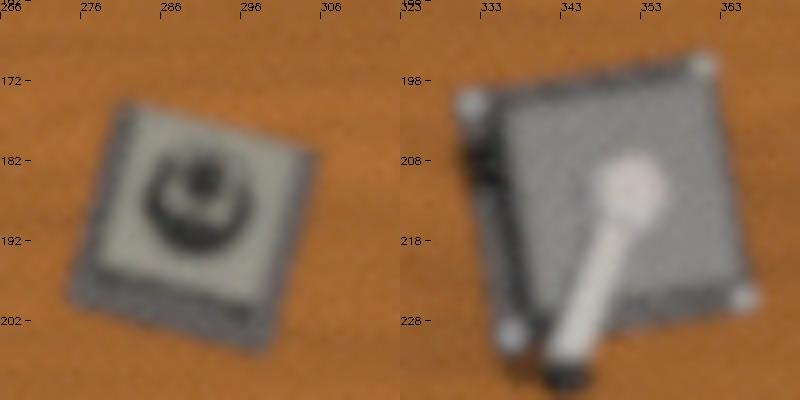

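View pics/c2.png

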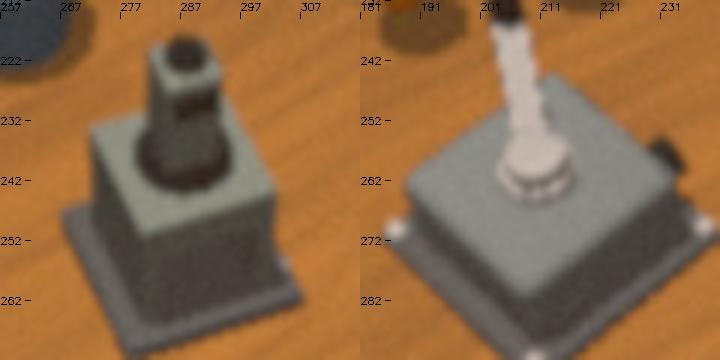

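View pics/c3.png

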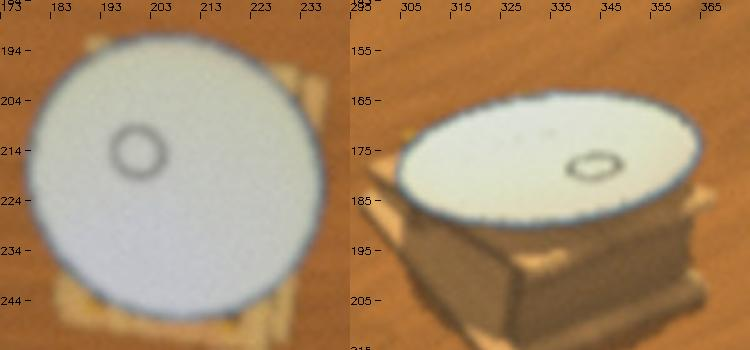

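```bash
cat > h.py <<'E'
import numpy as np,cv2
C={n:np.load(n+"0.npz") for n in("scene","top")}
def ray(n,uv):
    c=C[n];d=c["R"].T@np.linalg.inv(c["camera_matrix"])@np.array([uv[0],uv[1],1.]);o=-c["R"].T@c["t"];return o,d
def atz(n,uv,z):
    o,d=ray(n,uv);return o+d*(z-o[2])/d[2]
def proj(n,X):
    c=C[n];p=(c["camera_matrix"]@(c["R"]@np.atleast_2d(X).T+c["t"][:,None])).T;return p[:,:2]/p[:,2:]
def tri(a,b):
    A=[];y=[]
    for n,uv in(("top",a),("scene",b)):
        o,d=ray(n,uv);d/=np.linalg.norm(d);P=np.eye(3)-np.outer(d,d);A.append(P);y.append(P@o)
    r=np.linalg.lstsq(np.vstack(A),np.hstack(y),rcond=None);return r[0],np.sqrt(r[1])
E
python3 - <<'E'
from h import *
np.set_printoptions(precision=4,suppress=True)
o=lambda L,a,b,s:[(a+x/s-.5+.5/s,b+y/s-.5+.5/s) for x,y in L]
def sq(L,n,z):
    P=np.array([atz(n,p,z)for p in L]);print(n,"c",P.mean(0),"sides",np.linalg.norm(P-np.roll(P,-1,0),axis=1),"ang",[np.degrees(np.arctan2(*(P[(i+1)%4]-P[i])[[1,0]])) for i in range(4)])
hb=o([(67,298),(268,352),(318,152),(122,103)],266,162,8);sq(hb,"top",.005)
ht=o([(97,270),(250,308),(295,148),(135,108)],266,162,8);sq(ht,"top",.075)
cs=o([(72,103),(305,65),(343,297),(111,335)],323,188,8);sq(cs,"top",.01)
ct=o([(105,108),(313,80),(342,270),(142,318)],323,188,8);sq(ct,"top",.05)
print("cap",atz("top",o([(205,178)],266,162,8)[0],.145),"collar",atz("top",o([(198,205)],266,162,8)[0],.083))
print("cap tri",tri(o([(205,178)],266,162,8)[0],o([(187,50)],257,212,6)[0]))
print("pivot",atz("top",o([(231,191)],323,188,8)[0],.067),"post",atz("top",o([(167,375)],323,188,8)[0],.103))
print("pivot tri",tri(o([(231,189)],323,188,8)[0],o([(176,156)],181,232,6)[0]))
# scene base corners
sb=o([(64,212),(127,355),(302,298)],257,212,6)
print("scene holder base",[atz("scene",p,.005) for p in sb],"top ones",[atz("top",p,.005) for p in hb])
print("scene collar",atz("scene",o([(183,160)],257,212,6)[0],.083))
rt=o([(138,152)],173,184,5)[0];rs=o([(594-350,166)],295,145,5)[0]
print("ring",tri(rt,rs))
pt=o([(177,178)],173,184,5)[0];print("plate px",pt)
E
```

```text
top c [ 0.6219 -0.0351  0.005 ] sides [0.0833 0.0832 0.0812 0.0819] ang [np.float64(-103.85389868790718), np.float64(-12.953803877932062), np.float64(77.1200938707763), np.float64(165.58886945416646)]
top c [ 0.6198 -0.0332  0.075 ] sides [0.06   0.0638 0.063  0.0639] ang [np.float64(-102.76468071303609), np.float64(-14.582829183959097), np.float64(77.12036362036594), np.float64(168.10014722765328)]
top c [ 0.5525 -0.2238  0.01  ] sides [0.0947 0.0939 0.0938 0.0938] ang [np.float64(-79.46160040186412), np.float64(-170.2873727077946), np.float64(100.49924306100806), np.float64(10.229727362685447)]
top c [ 0.5519 -0.2241  0.05  ] sides [0.0817 0.0746 0.0798 0.0826] ang [np.float64(-81.06169777671387), np.float64(-170.9182210491178), np.float64(104.67617235558927), np.float64(10.642613914656257)]
cap [ 0.6216 -0.0349  0.145 ] collar [ 0.62   -0.0344  0.083 ]
cap tri (array([ 0.6223, -0.0332,  0.1482]), array([0.0027]))
pivot [ 0.5516 -0.2233  0.067 ] post [ 0.4798 -0.194   0.103 ]
pivot tri (array([ 0.5535, -0.2212,  0.0665]), array([0.0034]))
scene holder base [array([ 0.5697, -0.0587,  0.005 ]), array([ 0.6501, -0.0803,  0.005 ]), array([0.6704, 0.0004, 0.005 ])] top ones [array([0.5918, 0.0151, 0.005 ]), array([ 0.5718, -0.0658,  0.005 ]), array([ 0.653 , -0.0845,  0.005 ]), array([ 0.6711, -0.0053,  0.005 ])]
scene collar [ 0.6266 -0.0346  0.083 ]
ring (array([0.534 , 0.2376, 0.0779]), array([0.0022]))
plate px (208.0, 219.2)
```

```bash
cat > ov.py <<'E'
from h import *
def view(n,u,v,r,s,segs,out):
    im=C[n]["pixels"][:,:,::-1];u0,v0=u-r,v-r
    a=cv2.resize(im[v0:v0+2*r,u0:u0+2*r],None,fx=s,fy=s,interpolation=cv2.INTER_CUBIC);b=a.copy()
    for P,col in segs:
        p=((proj(n,np.array(P))-[u0,v0]+.5)*s).astype(int);cv2.polylines(b,[p.reshape(-1,1,2)],False,col,1)
    cv2.imwrite(out,np.hstack([a,b]))
def box(c,yaw,hw,z0,z1):
    R=np.array([[np.cos(yaw),-np.sin(yaw)],[np.sin(yaw),np.cos(yaw)]])
    q=(R@(np.array([[1,1],[1,-1],[-1,-1],[-1,1],[1,1]]).T*hw)).T+c
    f=lambda z:np.c_[q,np.full(5,z)]
    return [f(z0),f(z1)]+[np.array([f(z0)[i],f(z1)[i]]) for i in range(4)]
E
python3 - <<'E'
from ov import *
c=np.array([.621,-.034]);y=np.radians(-13)
S=[(p,(0,0,255)) for p in box(c,y,.0425,0,.008)+box(c,y,.031,.008,.075)]+[(p,(0,255,255)) for p in box(c,y,.013,.083,.139)]
view("scene",287,235,25,8,S[:0]+S,"pics/o1.png");view("top",291,187,25,8,S,"pics/o2.png")
E
```

```text
(no output)
```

View pics/o1.png

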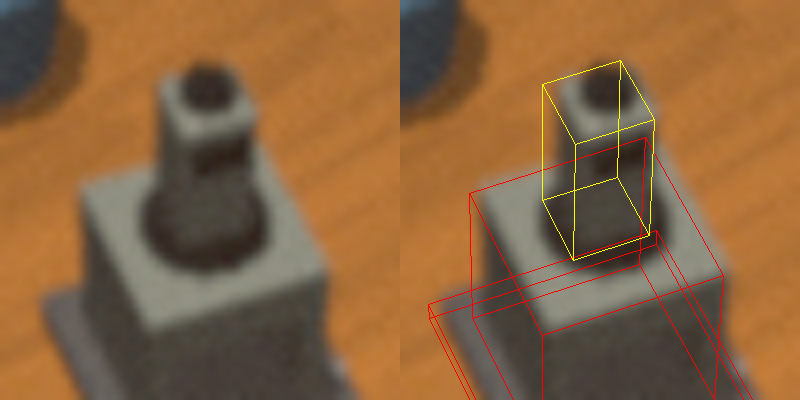

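View pics/o2.png

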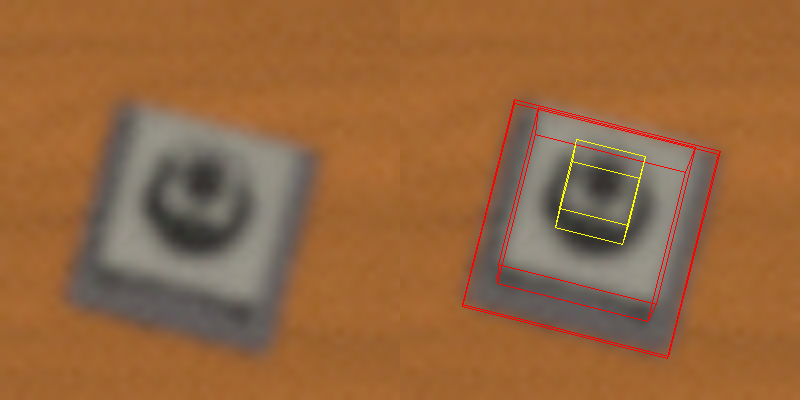

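Run:
```python
from ov import *
c=np.array([.5525,-.2235]);y=np.radians(10.3)
t=np.radians(150)+y
S=[(p,(0,0,255)) for p in box(c,y,.0525,0,.006)+box(c,y,.0425,.006,.05)]
ci=lambda m,r,z:np.array([[m[0]+r*np.cos(a),m[1]+r*np.sin(a),z] for a in np.linspace(0,6.3,25)])
post=c+.078*np.array([np.cos(t),np.sin(t)])
S+=[(ci(post,.0075,z),(0,255,255)) for z in(.068,.103)]+[(ci(c,.011,.067),(255,255,0))]
view("scene",211,262,33,6,S,"pics/o3.png");view("top",348,213,33,6,S,"pics/o4.png")
# plate model
def plate(m,psi):
    n=np.array([-np.sin(.349)*np.cos(psi),-np.sin(.349)*np.sin(psi),np.cos(.349)])
    yv=np.array([-np.sin(psi),np.cos(psi),0]);xv=np.cross(yv,n)
    return xv,yv,n
m=np.array([.534,.2376,.0779])
import sys
for k,psi in enumerate(np.radians([-5,0,5])):
    xv,yv,n=plate(m,psi);pc=m-.010*xv-.026*yv
    cir=lambda o,r:np.array([o+r*(np.cos(a)*xv+np.sin(a)*yv) for a in np.linspace(0,6.3,40)])
    S=[(cir(m,.015),(0,0,255)),(cir(pc+.013*n,.09),(0,0,255))]
    view("top",208,219,33,6,S,f"pics/p{k}.png");view("scene",335,180,33,6,S,f"pics/q{k}.png")
a=[np.vstack([cv2.imread(f"pics/{x}{k}.png")[:,(396 if k else 0):] for x in "pq"]) for k in range(3)]
cv2.imwrite("pics/pq.png",cv2.resize(np.hstack(a),None,fx=.5,fy=.5))
```

```text
(no output)
```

View pics/o3.png

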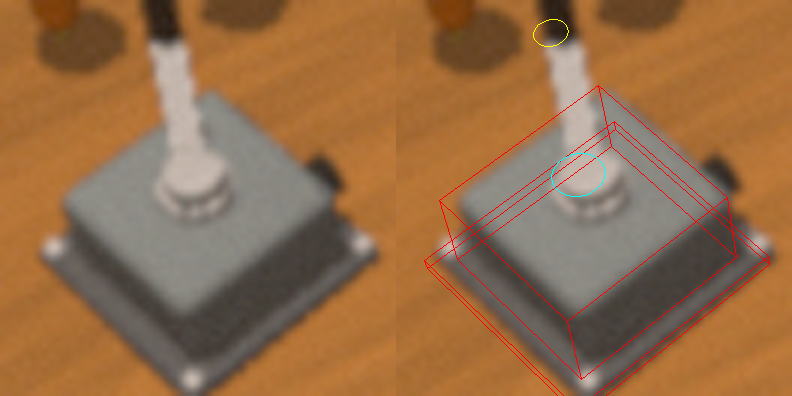

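View pics/o4.png

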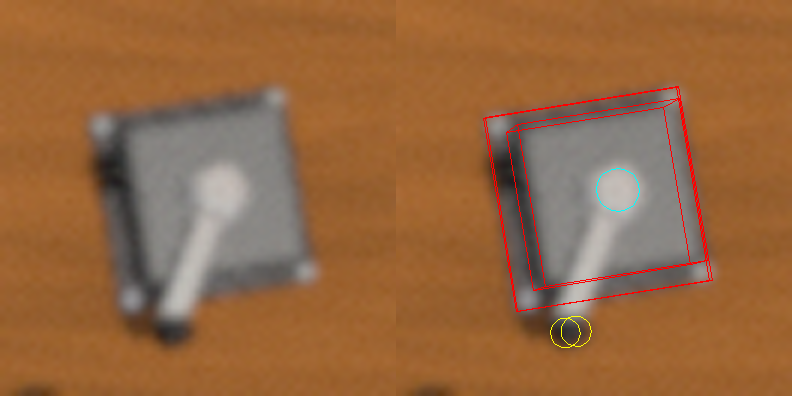

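View pics/pq.png

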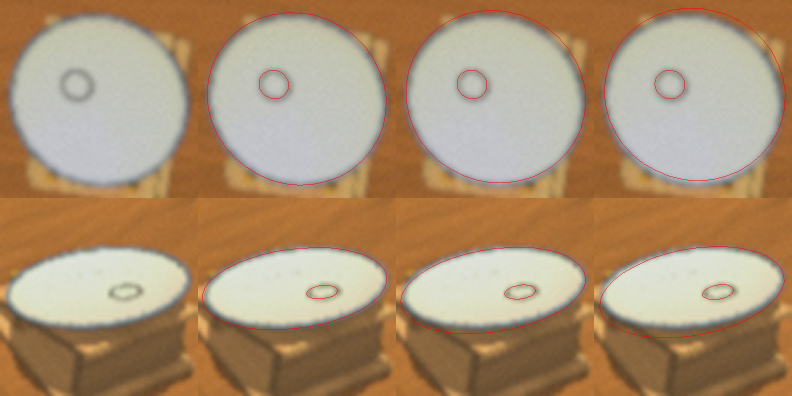

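Run:
```python
from rig import get_obs
from scipy.spatial.transform import Rotation as R
import numpy as np
o=get_obs();M=R.from_quat(o["tool_rot"]).as_matrix();print(M.round(3));print("jaw ang",np.degrees(np.arctan2(M[1,2],M[0,2])))
```

```text
[[ 0.96  -0.001  0.28 ]
 [-0.28  -0.002  0.96 ]
 [-0.    -1.    -0.002]]
jaw ang 73.73633699772222
```

>>> arm_command:
  plan:
    - [[1.2,-1.5,0.4],0]
    - [[2.4,-3.0,0.8],0]
    - [[3.6,-4.5,1.2],1]
    - [[4.8,-6.0,1.2],2]
    - [[6.0,-7.5,1.2],3]
  fingers: -1
  force: 20

```text
time: 0.6
position: [0.3258, 0.411, 0.2222]
tool_rot: [-0.707, 0.006, -0.006, 0.707]
ft_force: [0.2, 0.5, 0.7]
grip_width: 0.0551
```

>>> arm_command:
  plan:
    - [[1.2,-1.5,0],0.5]
    - [[2.0,-3.2,0],1]
    - [[2.8,-5.0,0],1.5]
    - [[3.6,-6.8,0],2.2]
    - [[4.2,-8.6,0],2.2]

```text
time: 1.1
position: [0.4308, 0.1956, 0.2219]
tool_rot: [0.705, 0.061, -0.06, -0.705]
ft_force: [1.2, 0.3, 0.5]
grip_width: 0.0149
```

>>> arm_command:
  plan:
    - [[0.3,-1.8,0],0]
    - [[0.6,-3.6,0],0]
    - [[0.9,-5.4,0],0]
    - [[1.1,-7.2,0],0]
    - [[1.3,-9.0,0],0]

```text
time: 1.6
position: [0.4622, -0.0293, 0.2219]
tool_rot: [-0.704, -0.06, 0.06, 0.705]
ft_force: [0.8, 0.2, -0.3]
grip_width: 0.0006
```

>>> arm_command:
  plan:
    - [[0.2,-1.8,-0.6],0]
    - [[0.4,-3.6,-1.2],0]
    - [[0.5,-4.8,-2.0],0]
    - [[0.5,-5.0,-3.0],0]
    - [[0.5,-5.0,-3.0],0]

```text
time: 2.1
position: [0.4724, -0.1526, 0.1441]
tool_rot: [-0.703, -0.057, 0.061, 0.706]
ft_force: [-0.1, 1.3, 0.2]
grip_width: 0.0003
```

```bash
cat > pic.py <<'E'
import sys,cv2,numpy as np
from rig import camera,get_obs
def snap(tag,wins):
    """wins: list of (cam,u,v,r,s)"""
    cs={n:camera(n) for n in {w[0] for w in wins}}
    for n,c in cs.items(): np.savez(f"{n}_{tag}.npz",**c)
    out=[]
    for n,u,v,r,s in wins:
        im=cs[n]["pixels"][:,:,::-1];a=cv2.resize(im[v-r:v+r,u-r:u+r],None,fx=s,fy=s,interpolation=cv2.INTER_CUBIC)
        for k in range(0,2*r,10):
            cv2.putText(a,str(u-r+k),(k*s,10),0,.35,(255,255,255),1);cv2.putText(a,str(v-r+k),(0,k*s+4),0,.35,(255,255,255),1)
            cv2.line(a,(k*s,12),(k*s,18),(255,255,255),1);cv2.line(a,(25,k*s),(30,k*s),(255,255,255),1)
        out.append(a)
    cv2.imwrite(f"pics/{tag}.png",np.hstack(out))
    o=get_obs();print({k:np.round(o[k],4) for k in("time","position","ft_force","grip_width")})
E
python3 -c "
from pic import *
snap('a1',[('top',335,225,40,5),('scene',205,235,40,5)])"
```

```text
{'time': np.float64(2.2), 'position': array([ 0.4743, -0.1519,  0.1467]), 'ft_force': array([-0.1186,  0.431 ,  0.2416]), 'grip_width': np.float64(0.0004)}
```

View pics/a1.png

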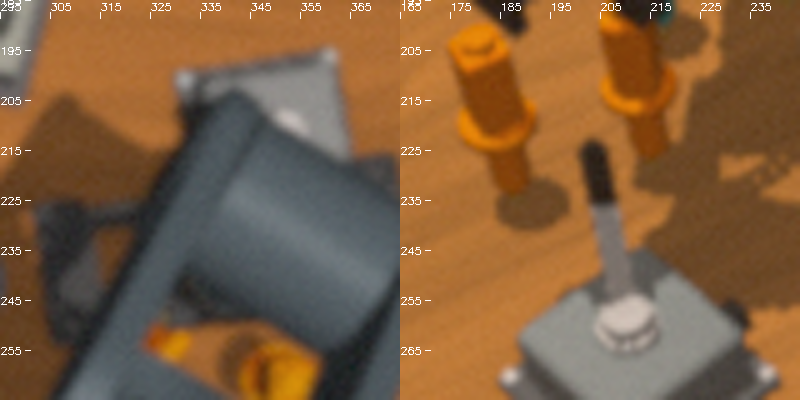

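Run:
```python
from h import *
print(proj("scene",[.4743,-.1519,.1467]),proj("top",[.4743,-.1519,.1467]))
im=np.load("scene_a1.npz")["pixels"][:,:,::-1]
cv2.imwrite("pics/a1s.png",cv2.resize(im[80:280,120:360],None,fx=3,fy=3,interpolation=cv2.INTER_CUBIC))
```

```text
[[214.09876004 204.82363912]] [[331.0870743  235.68758823]]
```

View pics/a1s.png

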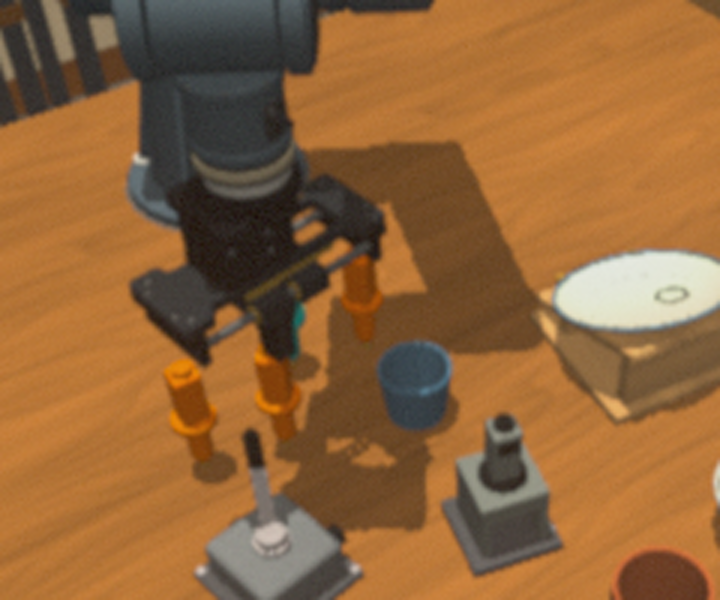

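```bash
python3 -c "
from pic import *
snap('a2',[('scene',214,200,30,12)])"
```

```text
{'time': np.float64(2.25), 'position': array([ 0.475 , -0.152 ,  0.1475]), 'ft_force': array([-0.4318, -0.3949,  0.9658]), 'grip_width': np.float64(0.0004)}
```

View pics/a2.png

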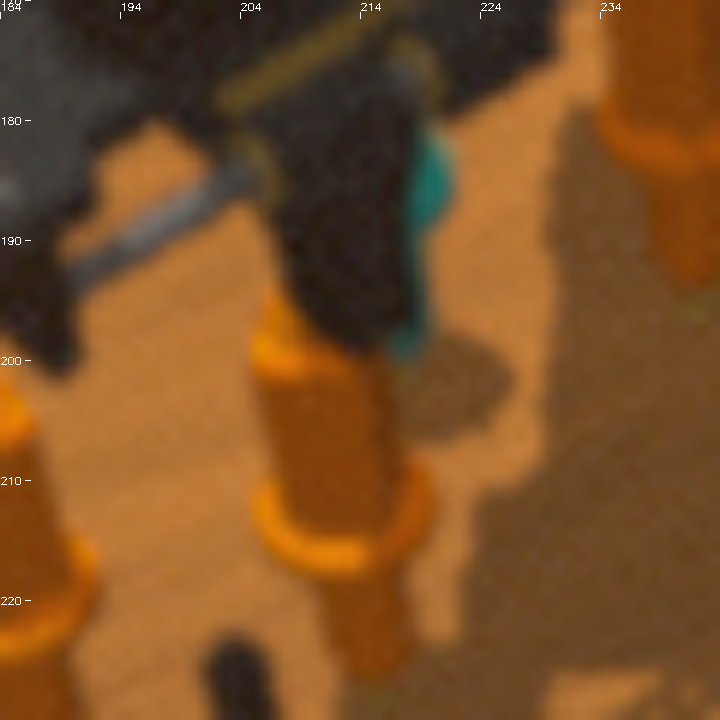

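Run:
```python
from h import *
np.set_printoptions(precision=4,suppress=True)
for p in [(214.5,226),(193,233),(241,194)]: print("scene base z=0",p,atz("scene",p,0.0))
# top of caps orange in first images
im=C["top"]["pixels"][:,:,::-1];im2=C["scene"]["pixels"][:,:,::-1]
a=cv2.resize(im[235:295,270:360],None,fx=8,fy=8,interpolation=cv2.INTER_CUBIC);cv2.imwrite("pics/or.png",a)
b=cv2.resize(im2[155:245,170:260],None,fx=6,fy=6,interpolation=cv2.INTER_CUBIC);cv2.imwrite("pics/or2.png",b)
```

```text
scene base z=0 (214.5, 226) [ 0.4157 -0.138   0.    ]
scene base z=0 (193, 233) [ 0.4034 -0.2006  0.    ]
scene base z=0 (241, 194) [ 0.3478 -0.0066  0.    ]
```

View pics/or.png

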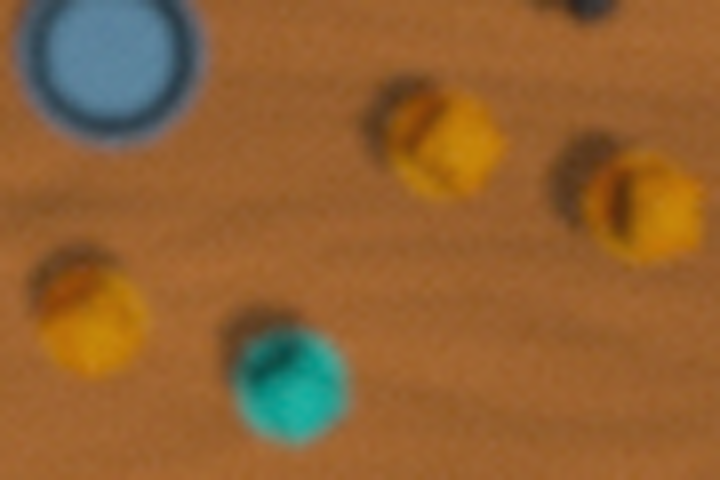

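View pics/or2.png

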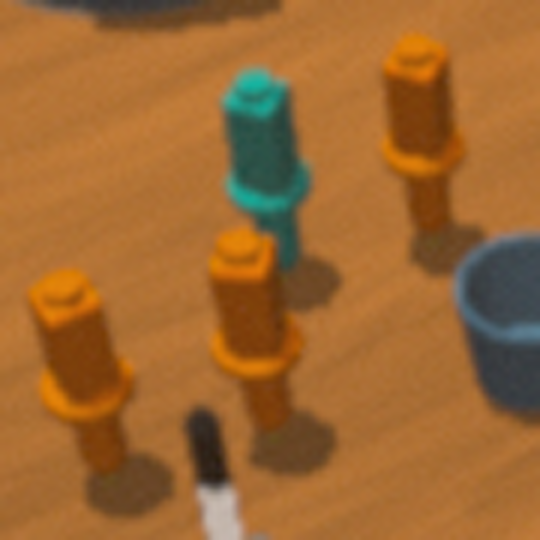

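>>> arm_command:
  plan:
    - [[0,0,-1.5],0]
    - [[0,0,-2.5],0]
    - [[0,0,-2.9],0]
    - [[0,0,-2.9],0]

```text
time: 2.65
position: [0.4748, -0.1516, 0.0745]
tool_rot: [-0.704, -0.06, 0.061, 0.705]
ft_force: [-1.4, 0.5, -0.5]
grip_width: 0.0003
```

```bash
python3 -c "
from pic import *
snap('a3',[('scene',214,225,30,12)])
from h import *
print(proj('scene',[[.475,-.152,.075],[.479,-.197,.103],[.479,-.197,.068]]))"
```

```text
{'time': np.float64(2.7), 'position': array([ 0.4756, -0.1522,  0.0753]), 'ft_force': array([0.11  , 0.2843, 0.1169]), 'grip_width': np.float64(0.0003)}
[[217.43814534 223.72652974]
 [201.43893341 225.19199255]
 [203.36409834 233.95683286]]
```

View pics/a3.png

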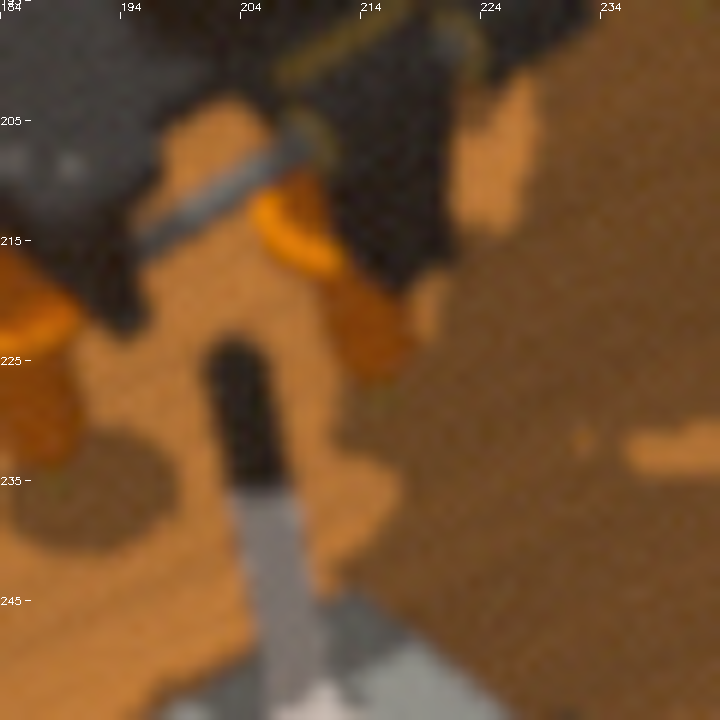

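>>> arm_command:
  plan:
    - [[0,-0.8,0],0]
    - [[-0.15,-1.6,0],0]
    - [[-0.15,-2.4,0],0]
    - [[0.05,-3.0,0],0]
    - [[0.3,-3.5,0],0]

```text
time: 3.2
position: [0.4837, -0.2415, 0.076]
tool_rot: [0.705, 0.061, -0.059, -0.704]
ft_force: [0.1, 0.6, -0.3]
grip_width: 0.0003
```

```bash
python3 -c "
from pic import *
snap('a4',[('scene',205,245,30,12)])"
```

```text
{'time': np.float64(3.25), 'position': array([ 0.4858, -0.2441,  0.076 ]), 'ft_force': array([ 2.3368, -1.158 , -0.3305]), 'grip_width': np.float64(0.0003)}
```

View pics/a4.png

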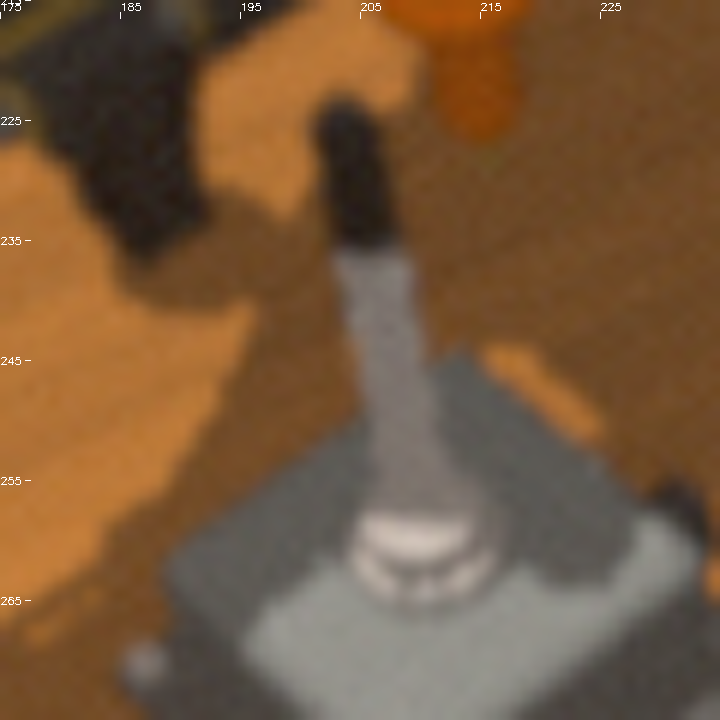

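```bash
python3 -c "
from pic import *
from h import *
from rig import get_obs
o=get_obs();print(o['position'],o['ft_force'],o['q'])
print(proj('scene',[[.4858,-.2441,.076],[.4858,-.2441,.0947],[.4858,-.2441,.0947+.051]]))
im=np.load('scene_a4.npz')['pixels'][:,:,::-1]
cv2.imwrite('pics/a4s.png',cv2.resize(im[120:300,120:300],None,fx=4,fy=4,interpolation=cv2.INTER_CUBIC)[:600])
"
```

```text
[ 0.4858298  -0.24411839  0.07601096] [ 2.33683981 -1.15796629 -0.33046786] [-6.71022694e-01  5.84718430e-01  1.74605595e+00 -4.43917731e-04
  8.03645940e-01 -2.41064159e+00]
[[187.63279649 241.93255216]
 [186.36638307 237.28317002]
 [182.72480315 223.91384174]]
```

View pics/a4s.png

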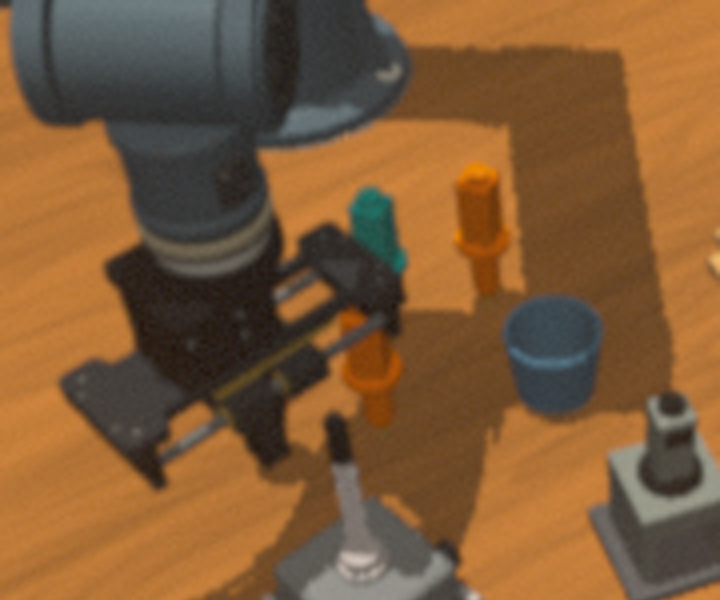

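>>> arm_command:
  plan:
    - [[0,0,1.8],0]
    - [[-0.2,1.0,2.0],0]
    - [[-0.3,2.8,2.0],0]
    - [[-0.3,3.7,1.0],0]
    - [[-0.3,3.7,-0.5],0]

```text
time: 3.75
position: [0.4763, -0.1448, 0.0638]
tool_rot: [0.705, 0.063, -0.06, -0.704]
ft_force: [0.8, -0.3, -0.4]
grip_width: 0.0011
```

```bash
python3 -c "
from pic import *
snap('a5',[('scene',210,230,33,9)])"
```

```text
{'time': np.float64(3.8), 'position': array([ 0.4725, -0.144 ,  0.0576]), 'ft_force': array([-0.8643, -0.3037, -2.7199]), 'grip_width': np.float64(0.0003)}
```

View pics/a5.png

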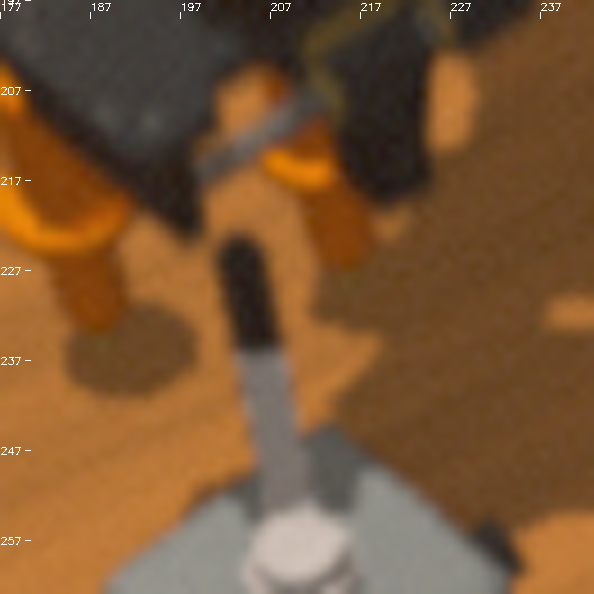

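```bash
python3 -c "
from h import *
for p in ([.4763,-.1448,.064],[.4763,-.1448,.0827]): print(proj('scene',p))
from rig import get_obs
print(get_obs()['position'],get_obs()['ft_force'])
im=np.load('scene_a5.npz')['pixels'][:,:,::-1]
cv2.imwrite('pics/a5s.png',cv2.resize(im[190:230,195:245],None,fx=14,fy=14,interpolation=cv2.INTER_NEAREST)*2)
"
```

```text
[[220.50784965 225.55065953]]
[[219.74423696 220.92441535]]
[ 0.47253091 -0.14401223  0.05760186] [-0.86431594 -0.30373094 -2.71990699]
```

View pics/a5s.png

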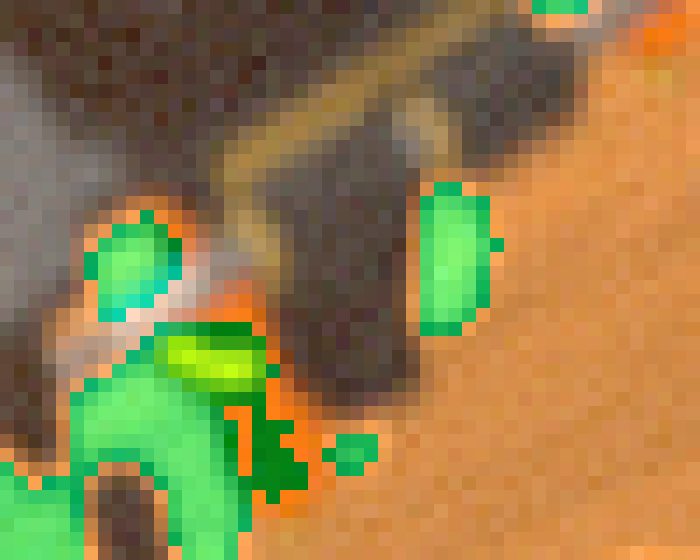

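```bash
python3 -c "
from h import *
a=np.radians(100);j=np.array([np.cos(a),np.sin(a),0]);w=np.array([np.cos(a-np.pi/2),np.sin(a-np.pi/2),0])
t=np.array([.4743,-.1519,.1467])
for z in (.07,.1):
  for s in (1,-1): print(z,s,proj('top',t+.095*j+s*.0375*w+[0,0,z]),proj('top',t+.0585*j+s*.0095*w+[0,0,0]))
im=np.load('top_a1.npz')['pixels'][:,:,::-1]
cv2.imwrite('pics/a1t.png',cv2.resize(im[180:300,250:400],None,fx=5,fy=5,interpolation=cv2.INTER_CUBIC))
im=np.load('scene_a2.npz')['pixels'][:,:,::-1]
for z in (.07,.1):
  for s in (1,-1): 
   for e in (1,-1):print(z,s,proj('scene',t+[0,0,.0008]+e*.095*j+s*.0375*w+[0,0,z]))
cv2.imwrite('pics/a2s.png',cv2.resize(im[110:230,140:290],None,fx=5,fy=5,interpolation=cv2.INTER_CUBIC))
"
```

```text
0.07 1 [[297.46923211 226.79140956]] [[310.39893204 235.52836866]]
0.07 -1 [[301.80694312 254.30815694]] [[311.44801792 242.10391726]]
0.1 1 [[298.02160434 226.3188296 ]] [[310.39893204 235.52836866]]
0.1 -1 [[302.47510169 254.55154329]] [[311.44801792 242.10391726]]
0.07 1 [[250.62582976 172.76971299]]
0.07 1 [[187.45622158 213.31832614]]
0.07 -1 [[230.65340293 158.93370406]]
0.07 -1 [[167.9145373  196.47504889]]
0.1 1 [[249.98483614 163.36415469]]
0.1 1 [[185.10003293 203.93976074]]
0.1 -1 [[229.58394017 149.55724857]]
0.1 -1 [[165.16458639 187.05238922]]
```

View pics/a1t.png

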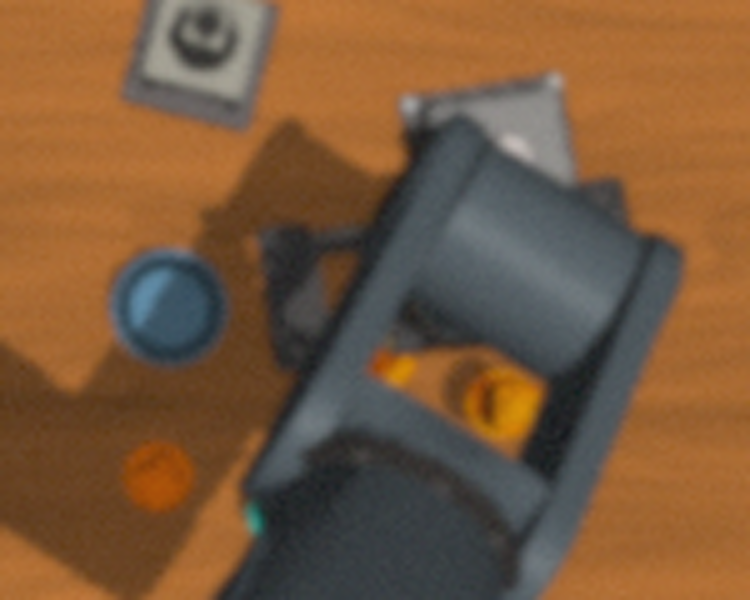

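View pics/a2s.png

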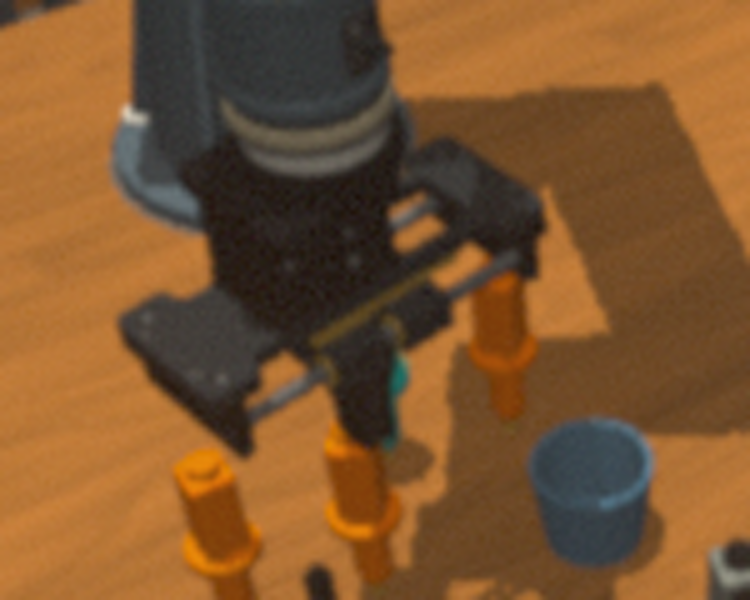

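>>> arm_command:
  plan:
    - [[0.1,-0.4,-0.4],0]
    - [[0.1,-0.8,-0.4],0]
    - [[0.1,-1.4,-0.4],0]
    - [[0.0,-2.0,-0.4],0]
    - [[0.0,-2.0,-0.4],0]

```text
time: 4.3
position: [0.4753, -0.2006, 0.0529]
tool_rot: [0.705, 0.059, -0.058, -0.704]
ft_force: [0.3, 1.5, 1.0]
grip_width: 0.0009
```

```bash
python3 -c "
from pic import *
snap('a6',[('scene',210,230,33,9)])"
```

```text
{'time': np.float64(4.35), 'position': array([ 0.4754, -0.1996,  0.0529]), 'ft_force': array([-0.3705,  1.9348,  1.1315]), 'grip_width': np.float64(0.0004)}
```

View pics/a6.png

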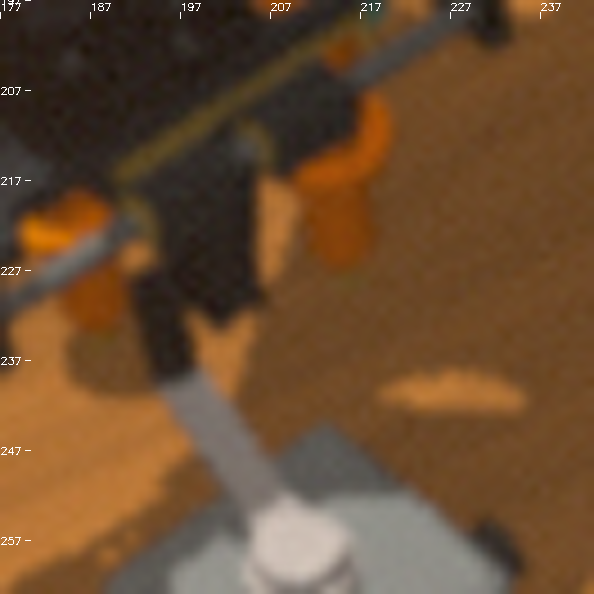

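>>> arm_command:
  plan:
    - [[0,-0.5,0],0]
    - [[0.1,-1.0,0],0]
    - [[0.25,-1.4,0],0]
    - [[0.4,-1.7,0],0]
    - [[0.4,-1.7,0],0]

```text
time: 4.85
position: [0.4858, -0.2414, 0.052]
tool_rot: [0.705, 0.06, -0.059, -0.704]
ft_force: [-1.4, 2.1, 2.1]
grip_width: 0.0008
```

```bash
python3 -c "
from pic import *
snap('a7',[('scene',200,235,33,9)])"
```

```text
{'time': np.float64(4.9), 'position': array([ 0.4853, -0.2405,  0.0519]), 'ft_force': array([-1.0858,  2.8708,  2.109 ]), 'grip_width': np.float64(0.0002)}
```

View pics/a7.png

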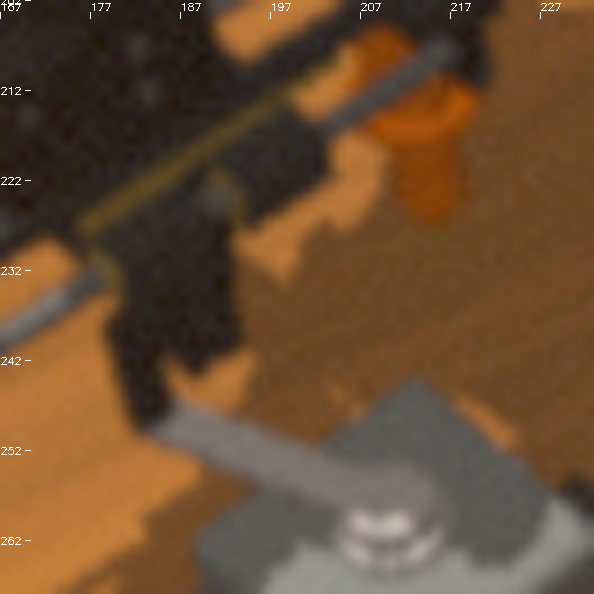

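>>> arm_command:
  plan:
    - [[0.15,-0.2,0],0]
    - [[0.15,-0.2,0],0]
    - [[0.15,-0.2,0],0]

```text
time: 5.2
position: [0.4888, -0.2447, 0.0519]
tool_rot: [-0.704, -0.06, 0.06, 0.705]
ft_force: [-1.5, 3.0, 0.2]
grip_width: 0.0004
```

>>> arm_command:
  plan:
    - [[0.1,-0.2,0],0]
    - [[0.1,-0.2,0],0]
    - [[0.1,-0.2,0],0]

```text
time: 5.5
position: [0.4917, -0.2498, 0.052]
tool_rot: [-0.704, -0.06, 0.06, 0.705]
ft_force: [0.6, 5.2, -0.8]
grip_width: 0.0005
```

>>> arm_command:
  plan:
    - [[0.1,-0.16,0],0]
    - [[0.1,-0.16,0],0]
    - [[0.1,-0.16,0],0]

```text
time: 5.8
position: [0.494, -0.2532, 0.052]
tool_rot: [-0.704, -0.06, 0.06, 0.705]
ft_force: [-0.4, 4.5, -0.7]
grip_width: 0.0002
```

```bash
python3 -c "
from pic import *
snap('a8',[('scene',200,240,33,9)])"
```

```text
{'time': np.float64(5.85), 'position': array([ 0.494 , -0.2532,  0.052 ]), 'ft_force': array([ 0.99  ,  5.4064, -1.9834]), 'grip_width': np.float64(0.0003)}
```

View pics/a8.png

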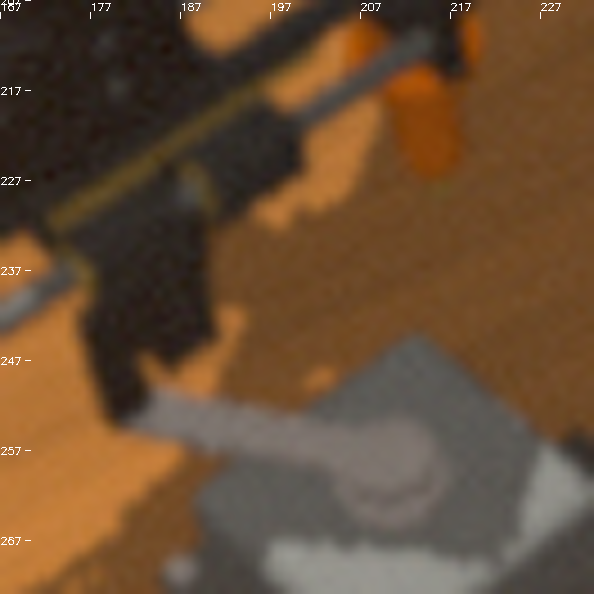

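>>> arm_command:
  plan:
    - [[0.08,-0.12,0],0]
    - [[0.16,-0.24,0],0]
    - [[0.16,-0.24,0],0]
    - [[0.16,-0.24,0],0]

```text
time: 6.25
position: [0.4942, -0.2538, 0.0517]
tool_rot: [-0.701, -0.057, 0.062, 0.709]
ft_force: [-1.8, 14.7, 7.0]
grip_width: 0.0002
```

```bash
python3 -c "
from pic import *
snap('a9',[('scene',200,240,33,9)])
from h import *
c=np.array([.5525,-.220])
for d in (200,210,220,225):
  t=np.radians(d+.3); print(d,proj('scene',[c[0]+.078*np.cos(t),c[1]+.078*np.sin(t),.068])-proj('scene',[*c,.067]))
"
```

```text
{'time': np.float64(6.3), 'position': array([ 0.4942, -0.2538,  0.0517]), 'ft_force': array([-2.5834, 14.9035,  6.7951]), 'grip_width': np.float64(0.0008)}
200 [[-23.18140967 -14.21369282]]
210 [[-26.56044298 -10.53375075]]
220 [[-29.20209077  -6.48216819]]
225 [[-30.21546106  -4.35035123]]
```

View pics/a9.png

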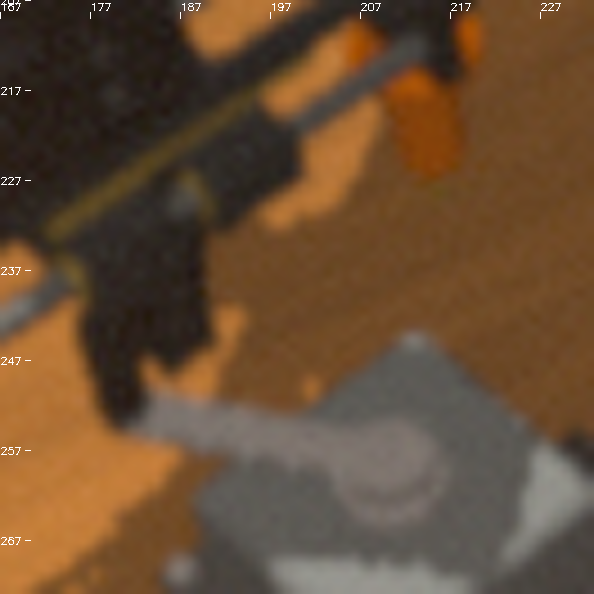

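>>> arm_command:
  plan:
    - [[-0.16,0.26,0.1],0]
    - [[-0.16,0.26,2.0],0]
    - [[-0.16,0.26,3.6],0]
    - [[-0.16,0.26,4.0],0]
    - [[-0.16,0.26,4.0],0]

```text
time: 6.8
position: [0.4958, -0.2559, 0.1546]
tool_rot: [0.707, 0.062, -0.058, -0.702]
ft_force: [-0.6, 0.0, -1.0]
grip_width: 0.0002
```

>>> arm_command:
  plan:
    - [[0,0.5,0],0]
    - [[0,1.5,0],-1]
    - [[0,3.0,0],-2]
    - [[0,4.5,0],-3]
    - [[0,6.0,0],-4]

```text
time: 7.3
position: [0.4919, -0.1012, 0.15]
tool_rot: [-0.704, 0.066, -0.063, 0.705]
ft_force: [1.0, -0.8, 0.2]
grip_width: 0.0003
```

```bash
python3 -c "
from pic import *
snap('b1',[('scene',210,240,36,9)])"
```

```text
{'time': np.float64(7.35), 'position': array([ 0.4898, -0.0951,  0.1497]), 'ft_force': array([-1.2117,  2.3147, -0.3003]), 'grip_width': np.float64(0.0008)}
```

View pics/b1.png

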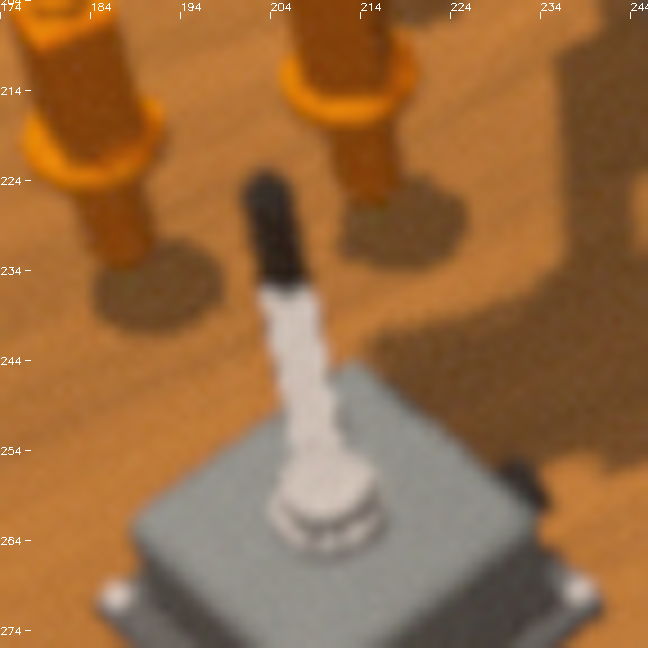

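```bash
python3 -c "
from h import *
print(tri((343.9,234.7),(203.6,224.5)))
print(tri((351.4,211.5),(209.8,257.5)), 'pivot top')
from rig import get_obs
print(get_obs())
"
```

```text
(array([ 0.47992723, -0.19340279,  0.10408447]), array([0.00277915]))
(array([ 0.5526085 , -0.22118466,  0.06579384]), array([0.00340195])) pivot top
{'time': 7.35, 'q': array([-0.4185508 ,  0.4241138 ,  1.78252776,  0.00443947,  0.94443236,
       -1.80845038]), 'joint_velocities': array([-0.05578353,  0.00854801, -0.00136591, -0.04847106,  0.02471676,
       -0.28424763]), 'joint_torque': array([ -4.8792851 , -33.67931485, -17.47030735,  -0.83705345,
        -0.79070091,   0.3470415 ]), 'position': array([ 0.48981528, -0.09507781,  0.14974515]), 'tool_rot': array([-0.70184321,  0.06755587, -0.06202602,  0.70640292]), 'ft_force': array([-1.21170018,  2.31466694, -0.30031345]), 'moment': array([0.15409102, 0.13291065, 0.00158849]), 'grip_width': 0.0008451445502545385}
```

>>> arm_command:
  plan:
    - [[0,0,1.5],0]
    - [[1.5,0.6,2],0]
    - [[3.0,1.3,2],-0.6]
    - [[4.5,2.0,2],-0.6]
    - [[5.2,2.4,2],-0.6]
  fingers: 1

```text
time: 7.85
position: [0.6256, -0.0417, 0.1999]
tool_rot: [-0.702, 0.081, -0.081, 0.703]
ft_force: [-0.2, -0.6, 0.0]
grip_width: 0.0325
```

>>> arm_command:
  plan:
    - [[0,0,0],0]
    - [[0,0,-1],0]
    - [[0,0,-1],0]

```text
time: 8.15
position: [0.6191, -0.0427, 0.1724]
tool_rot: [-0.702, 0.085, -0.078, 0.703]
ft_force: [-0.4, 0.9, -0.4]
grip_width: 0.0565
```

```bash
python3 -c "
from pic import *
snap('b2',[('scene',287,215,36,8),('top',291,187,36,6)][:1])
snap('b3',[('top',291,187,50,8)])
from h import *
print(proj('scene',[[.621,-.035,.175],[.621,-.035,.197]]))"
```

```text
{'time': np.float64(8.2), 'position': array([ 0.6203, -0.0431,  0.1741]), 'ft_force': array([-0.4147,  0.8774, -0.2806]), 'grip_width': np.float64(0.0606)}
{'time': np.float64(8.25), 'position': array([ 0.6217, -0.0435,  0.1756]), 'ft_force': array([-0.9578, -0.2635,  1.1164]), 'grip_width': np.float64(0.0645)}
[[286.21487137 212.4672102 ]
 [286.36145216 206.07870178]]
```

View pics/b2.png

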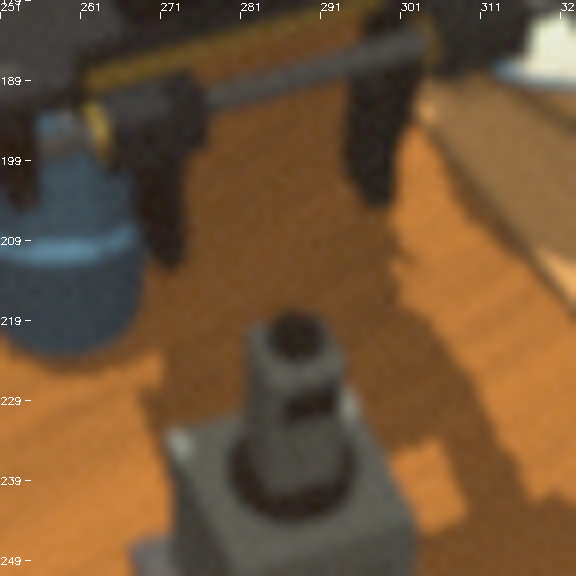

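View pics/b3.png

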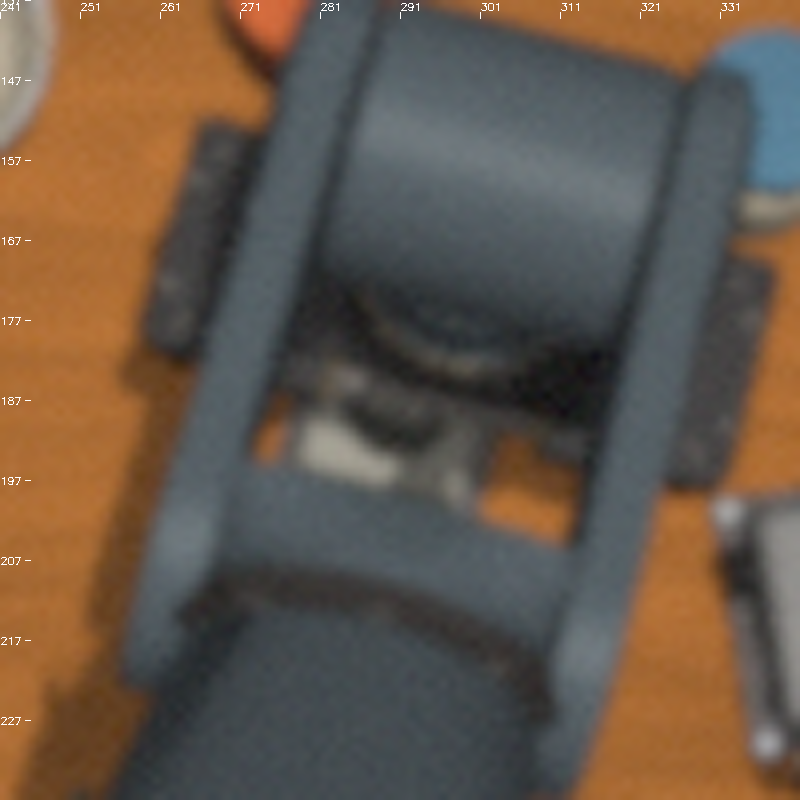

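```bash
python3 -c "
from h import *
for z in(.26,.28,.3): print(proj('top',[.6217,-.0435,z]))
print(proj('scene',[[.619,-.043,.173],[.619,-.043,.195]]))
print(np.degrees(2*np.arctan2(.0815,.702)))"
```

```text
[[295.97415952 177.74324574]]
[[296.323778   176.55402965]]
[[296.68598604 175.3219906 ]]
[[282.98114924 213.96521801]
 [283.07056105 207.59894293]]
13.244428332443922
```

```bash
python3 -c "
from h import *
print(atz('scene',(285.5,220.1),.145),atz('scene',(285.5,219.5),.145), atz('top',(291.6,184.2),.145),atz('top',(290,185.5),.145))"
```

```text
[ 0.61835188 -0.034645    0.145     ] [ 0.61677229 -0.03349544  0.145     ] [ 0.62052104 -0.03606817  0.145     ] [ 0.6166349  -0.03151804  0.145     ]
```

>>> arm_command:
  plan:
    - [[-0.1,0.38,0],0]
    - [[-0.1,0.38,-1],0]
    - [[-0.1,0.38,-2],0]
    - [[-0.1,0.38,-3],0]
    - [[-0.1,0.38,-3],0]

```text
time: 8.75
position: [0.6184, -0.0331, 0.0998]
tool_rot: [-0.702, 0.084, -0.079, 0.703]
ft_force: [-1.1, 1.1, -0.6]
grip_width: 0.0863
```

```bash
python3 -c "
from pic import *
snap('b4',[('scene',287,230,33,12)])"
```

```text
{'time': np.float64(8.8), 'position': array([ 0.62  , -0.0335,  0.1016]), 'ft_force': array([-0.2652,  0.5134, -0.1747]), 'grip_width': np.float64(0.0867)}
```

View pics/b4.png

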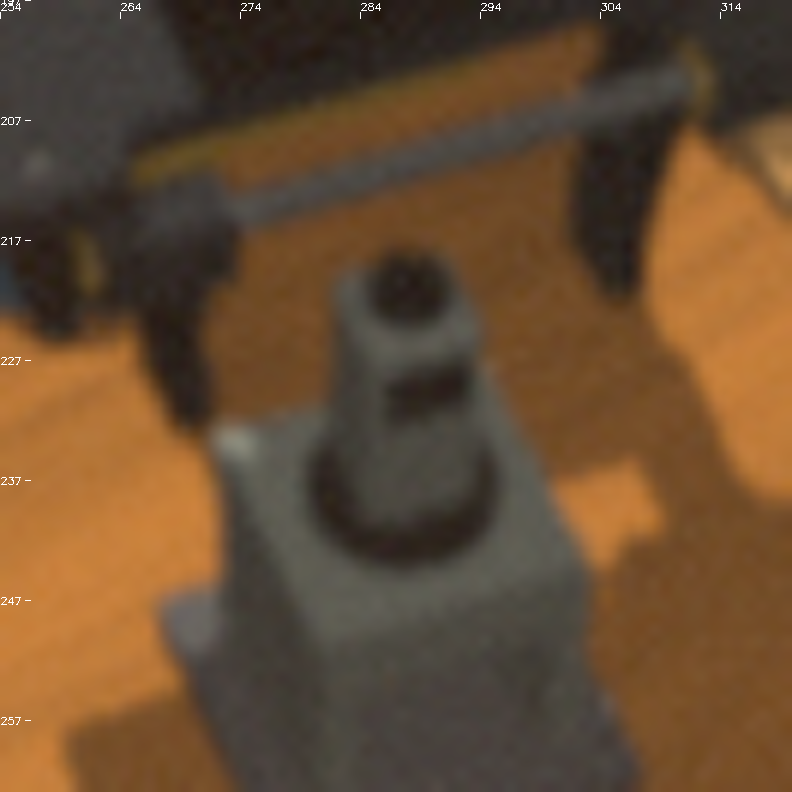

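>>> arm_command:
  plan:
    - [[0,0,-0.5],0]
    - [[0,0,-0.95],0]
    - [[0,0,-0.95],0]

```text
time: 9.1
position: [0.6202, -0.0338, 0.0772]
tool_rot: [-0.702, 0.082, -0.081, 0.702]
ft_force: [-0.1, -0.1, -0.4]
grip_width: 0.0869
```

```bash
python3 -c "
from pic import *
snap('b5',[('scene',287,230,33,12)])"
```

```text
{'time': np.float64(9.15), 'position': array([ 0.6207, -0.0339,  0.0778]), 'ft_force': array([-0.8103, -0.2266,  0.005 ]), 'grip_width': np.float64(0.0873)}
```

View pics/b5.png

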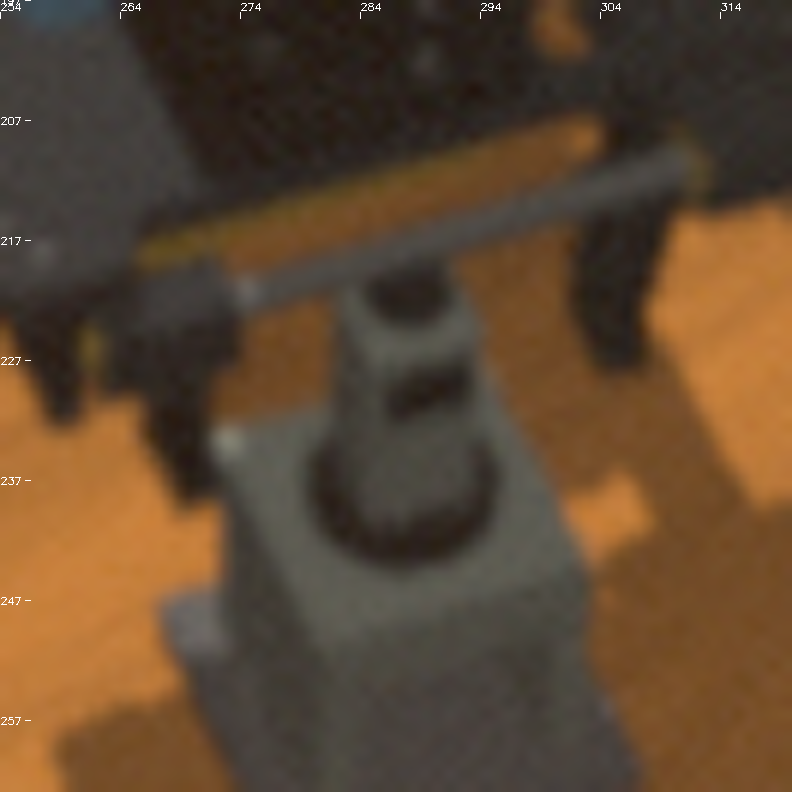

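>>> arm_command:
  plan:
    - [[0,0,0],0]
    - [[0,0,0],0]
    - [[0,0,0],0]
    - [[0,0,0],0]
    - [[0,0,0],0]
  fingers: -1
  force: 25

```text
time: 9.65
position: [0.6213, -0.034, 0.0785]
tool_rot: [0.702, -0.082, 0.082, -0.702]
ft_force: [1.1, 0.1, -0.5]
grip_width: 0.0552
```

>>> arm_command:
  plan:
    - [[0,0,0],0]
    - [[0,0,0],0]
    - [[0,0,0],0]
    - [[0,0,0],0]

```text
time: 10.05
position: [0.6211, -0.0337, 0.0783]
tool_rot: [-0.702, 0.082, -0.082, 0.703]
ft_force: [0.7, 1.6, -0.1]
grip_width: 0.0257
```

```bash
python3 -c "
from pic import *
snap('b6',[('scene',287,225,33,12)])
from rig import get_obs
print(get_obs()['moment'])"
```

```text
{'time': np.float64(10.1), 'position': array([ 0.6211, -0.0337,  0.0782]), 'ft_force': array([-0.5112,  1.0787,  0.5082]), 'grip_width': np.float64(0.0263)}
[ 0.12257521  0.03524628 -0.01350842]
```

View pics/b6.png

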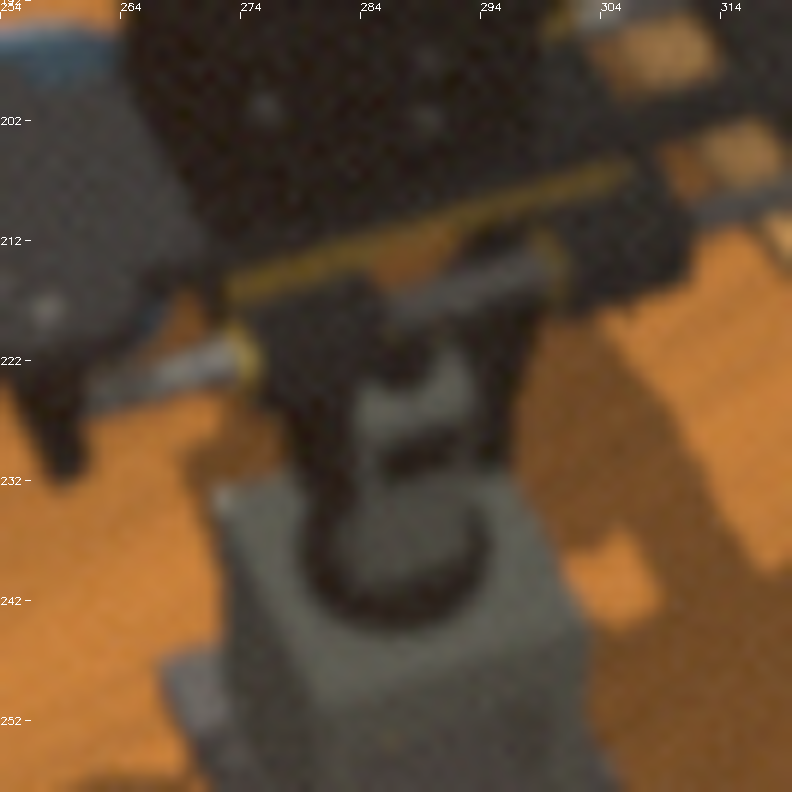

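>>> arm_command:
  plan:
    - [[0,0,0.5],0]
    - [[0,0,1.2],0]
    - [[0,0,1.84],0]
    - [[0,0,1.84],0]
    - [[0,0,1.84],0]

```text
time: 10.6
position: [0.6212, -0.0342, 0.1247]
tool_rot: [0.702, -0.081, 0.082, -0.702]
ft_force: [0.1, 0.3, -2.1]
grip_width: 0.0258
```

```bash
python3 -c "
from pic import *
snap('b7',[('scene',287,220,33,12)])"
```

```text
{'time': np.float64(10.65), 'position': array([ 0.6206, -0.034 ,  0.124 ]), 'ft_force': array([ 0.6008,  0.145 , -2.4371]), 'grip_width': np.float64(0.0257)}
```

View pics/b7.png

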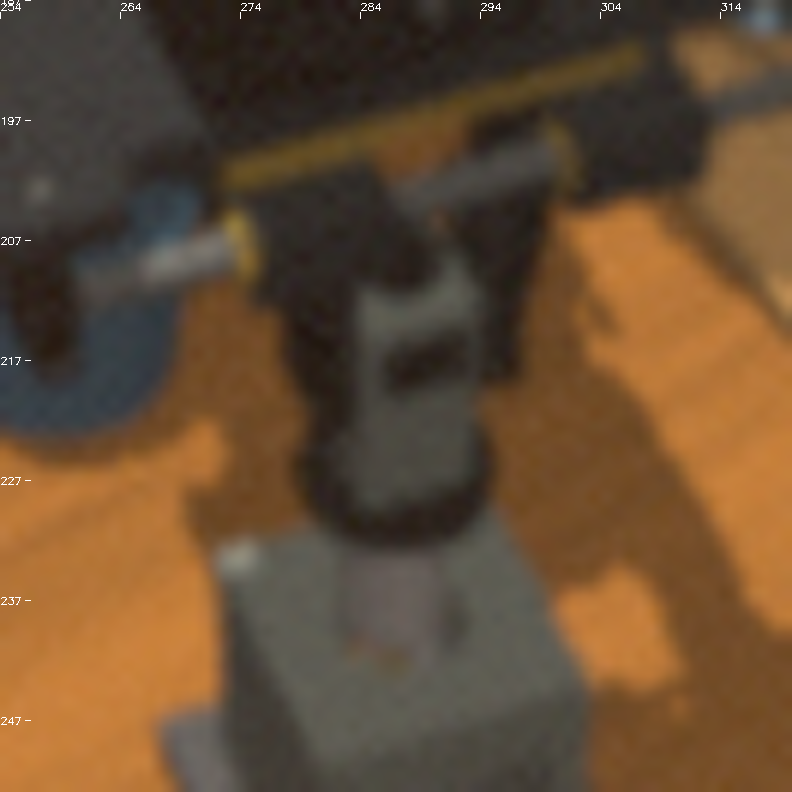

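>>> arm_command:
  plan:
    - [[-0.24,0.055,0],0]
    - [[-0.48,0.11,0],0]
    - [[-0.72,0.17,-0.04],0]
    - [[-0.96,0.225,-0.08],0]
    - [[-1.2,0.285,-0.12],0]
  force: 12

```text
time: 11.15
position: [0.5912, -0.0268, 0.1215]
tool_rot: [0.702, -0.081, 0.082, -0.702]
ft_force: [1.6, 0.0, -0.2]
grip_width: 0.0258
```

```bash
python3 -c "
from pic import *
snap('b8',[('scene',282,220,33,12)])
from rig import get_obs
print(get_obs()['moment'])"
```

```text
{'time': np.float64(11.2), 'position': array([ 0.5895, -0.0264,  0.1212]), 'ft_force': array([-0.2196,  0.2063, -0.7736]), 'grip_width': np.float64(0.0261)}
[-0.05555855 -0.336271   -0.0318755 ]
```

View pics/b8.png

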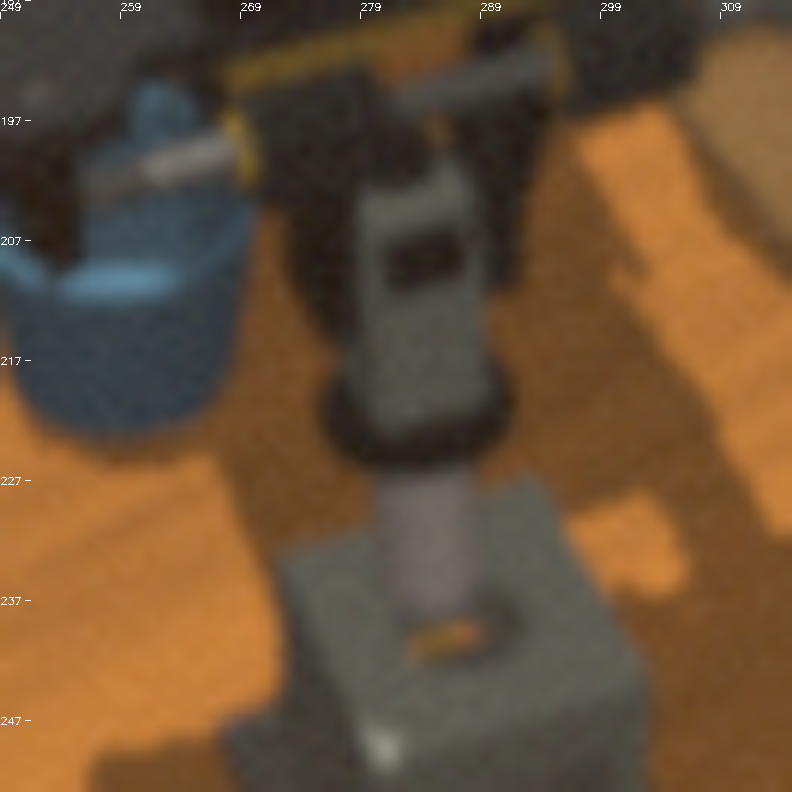

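>>> arm_command:
  plan:
    - [[0,0,0],0]
    - [[-0.2,0.05,0.55],0]
    - [[-0.4,0.1,1.1],0]
    - [[-0.6,0.15,2.2],0]
    - [[-0.6,0.15,3.0],0]
  force: 45

```text
time: 11.7
position: [0.5745, -0.0227, 0.1984]
tool_rot: [0.702, -0.082, 0.081, -0.702]
ft_force: [1.0, -0.5, -2.1]
grip_width: 0.0256
```

```bash
python3 -c "
from pic import *
snap('b9',[('scene',280,200,36,12)])
snap('b9t',[('top',285,190,45,8)])"
```

```text
{'time': np.float64(11.75), 'position': array([ 0.5773, -0.0233,  0.202 ]), 'ft_force': array([ 1.312 , -0.0813,  1.4527]), 'grip_width': np.float64(0.0255)}
{'time': np.float64(11.8), 'position': array([ 0.5776, -0.0234,  0.2004]), 'ft_force': array([ 0.6554, -0.6663, -2.0773]), 'grip_width': np.float64(0.0257)}
```

View pics/b9.png

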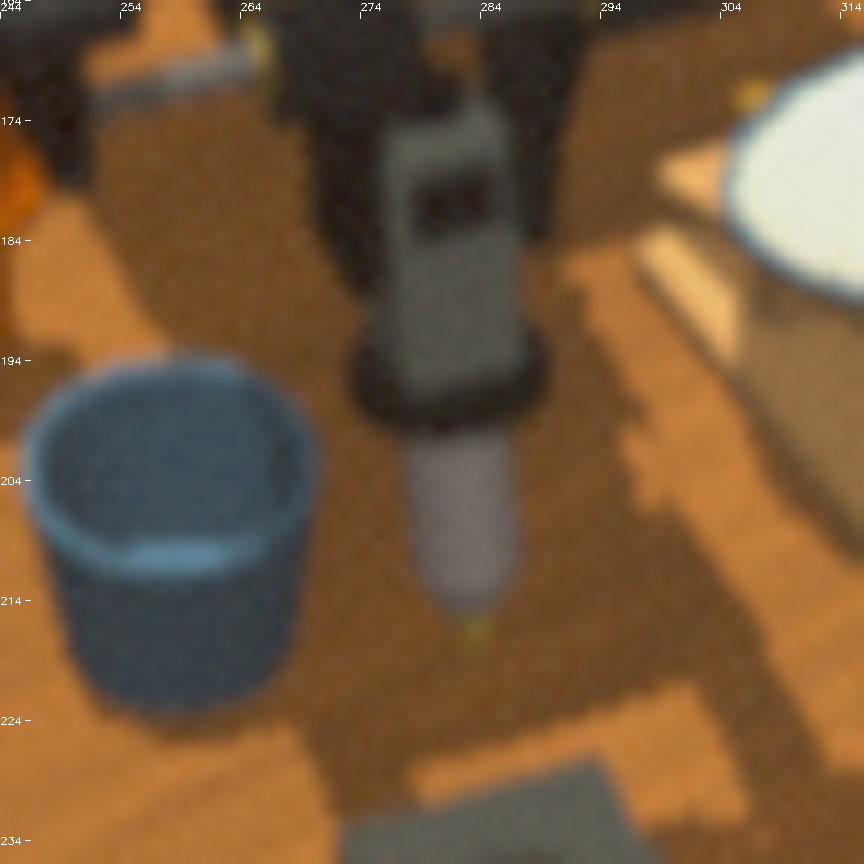

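View pics/b9t.png

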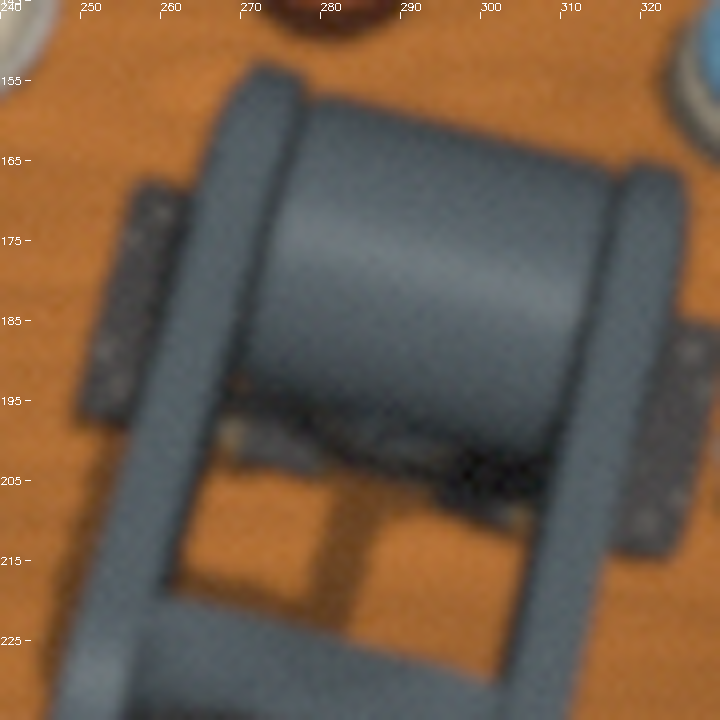

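```bash
python3 -c "
from h import *
w=np.array([.973,-.23,0]);
g=np.array([.5745,-.0227,.1984+.035])
for t in (0,10,15,18,20,22,25,30):
  a=np.radians(t);ax=np.sin(a)*w-np.cos(a)*np.array([0,0,1])
  P=proj('scene',[g-.028*ax,g,g+.032*ax,g+.100*ax])
  print(t,P.round(1).tolist(),(P[3]-P[0]).round(2),(P[3]-P[2]).round(2))
"
```

```text
0 [[279.2, 172.4], [279.1, 181.4], [279.1, 191.2], [279.1, 210.5]] [-0.12 38.07] [-0.06 19.28]
10 [[278.4, 171.3], [279.1, 181.4], [280.0, 192.6], [281.7, 214.8]] [ 3.29 43.54] [ 1.68 22.22]
15 [[278.0, 170.8], [279.1, 181.4], [280.4, 193.1], [283.0, 216.6]] [ 4.99 45.85] [ 2.56 23.5 ]
18 [[277.8, 170.6], [279.1, 181.4], [280.7, 193.4], [283.8, 217.6]] [ 6.   47.08] [ 3.09 24.2 ]
20 [[277.6, 170.4], [279.1, 181.4], [280.8, 193.6], [284.3, 218.3]] [ 6.67 47.84] [ 3.44 24.64]
22 [[277.5, 170.3], [279.1, 181.4], [281.0, 193.8], [284.8, 218.8]] [ 7.34 48.55] [ 3.79 25.05]
25 [[277.2, 170.1], [279.1, 181.4], [281.3, 194.0], [285.6, 219.6]] [ 8.32 49.5 ] [ 4.31 25.62]
30 [[276.9, 169.9], [279.1, 181.4], [281.7, 194.3], [286.8, 220.7]] [ 9.93 50.82] [ 5.16 26.43]
```

>>> arm_command:
  plan:
    - [[0,0.5,0.3],1.7]
    - [[0,1,0.6],3.4]
    - [[0,1.5,0.9],5.1]
    - [[0,2,1.2],6.8]
    - [[0,2,1.5],8.5]

```text
time: 12.3
position: [0.5745, 0.0285, 0.2332]
tool_rot: [-0.683, -0.18, 0.182, 0.684]
ft_force: [-0.3, -0.1, -1.2]
grip_width: 0.0257
```

>>> arm_command:
  plan:
    - [[0,0,0],1.7]
    - [[0,0,0],3.4]
    - [[0,0,0],5]
    - [[0,0,0],5]
    - [[0,0,0],5]

```text
time: 12.8
position: [0.5754, 0.0269, 0.2333]
tool_rot: [-0.629, -0.321, 0.322, 0.63]
ft_force: [0.5, -0.5, -2.1]
grip_width: 0.0258
```

```bash
python3 -c "
from pic import *
from h import *
from rig import get_obs
from scipy.spatial.transform import Rotation as R
o=get_obs();M=R.from_quat(o['tool_rot']).as_matrix();print('jaw',np.degrees(np.arctan2(M[1,2],M[0,2])),o['q'])
g=o['position']+[0,0,.035];print(proj('scene',g))
p=proj('scene',g)[0].astype(int)
snap('c1',[('scene',int(p[0]),int(p[1])+12,36,12)])"
```

```text
jaw 144.0697757385506 [-1.47105769e-01  4.16505014e-01  1.50798650e+00 -6.94822240e-05
  1.21894923e+00 -2.66157444e+00]
[[296.78124585 162.21274598]]
{'time': np.float64(12.85), 'position': array([0.5756, 0.0269, 0.2334]), 'ft_force': array([-0.285 , -0.3437, -1.4828]), 'grip_width': np.float64(0.0254)}
```

View pics/c1.png

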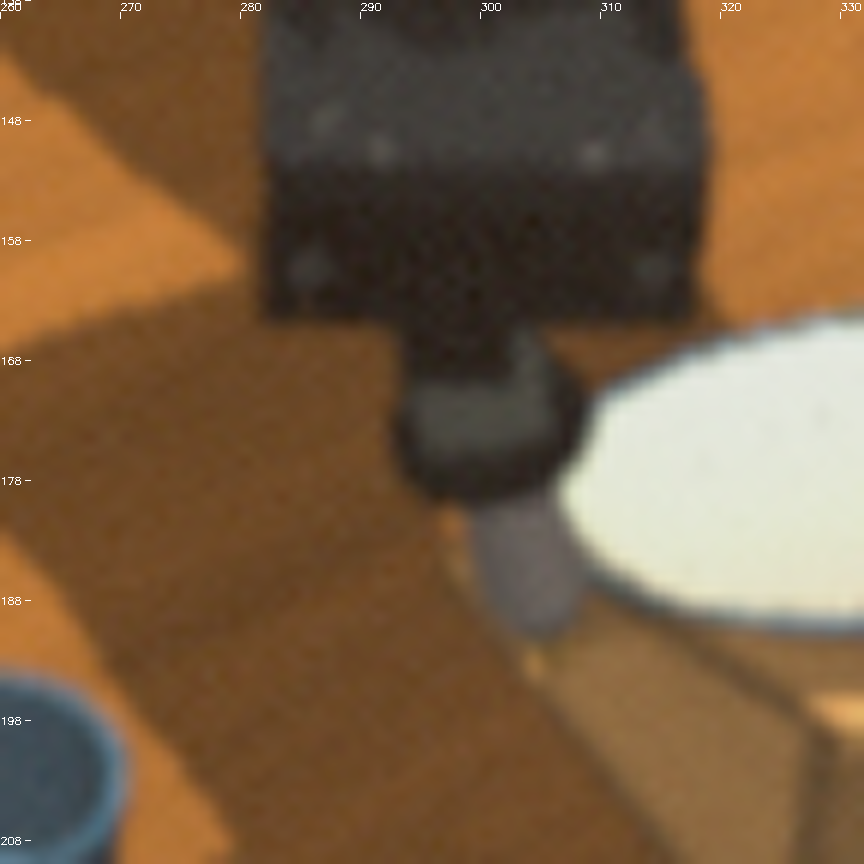

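```bash
cat > tilt.py <<'E'
from h import *
from scipy.optimize import least_squares
def model(g,jaw,th,cam='scene'):
    j=np.radians(jaw);J=np.array([np.cos(j),np.sin(j),0]);w=np.array([np.sin(j),-np.cos(j),0])
    ax=np.sin(th)*w-np.cos(th)*np.array([0,0,1]); n2=np.cross(ax,J)
    cir=lambda d,r:g+d*ax+r*np.array([np.cos(a)*J+np.sin(a)*n2 for a in np.linspace(0,2*np.pi,73)])
    col=np.vstack([proj(cam,cir(d,.021)) for d in(.028,.036)])
    tip=proj(cam,g+.100*ax)[0]; ne=proj(cam,g+.088*ax)[0]
    return col[:,0].min(),col[:,0].max(),col[:,1].max(),tip,ne
E
python3 -c "
from tilt import *
g=np.array([.5756,.0269,.2334+.035])
px=lambda x,y:(260+x/12-.5,138+y/12-.5)
print('meas col', px(397,0)[0],px(592,0)[0],px(0,502)[1],'tip',px(535,675))
for t in (10,15,18,20,22,25):
  a,b,c,tip,ne=model(g,144,np.radians(t)); print(t,(a,b,c),tip,'rel',tip-[(a+b)/2,c])
m=np.array(px(535,675))-[(px(397,0)[0]+px(592,0)[0])/2,px(0,502)[1]];print(m)
g=np.array([.5745,-.0227,.1984+.035])
px=lambda x,y:(244+x/12-.5,164+y/12-.5)
print('b9',np.array(px(477,645))-[px(450,0)[0],px(0,432)[1]])
for t in (10,15,18,20,22,25):
  a,b,c,tip,ne=model(g,76.7,np.radians(t)); print(t,'rel',tip-[(a+b)/2,c])
"
```

```text
meas col 292.5833333333333 308.8333333333333 179.33333333333334 tip (304.0833333333333, 193.75)
10 (np.float64(289.7343686960712), np.float64(307.6524539386171), np.float64(179.7383937598955)) [302.3596435  192.56315984] rel [ 3.66623218 12.82476608]
15 (np.float64(290.88805915267295), np.float64(308.83178809375056), np.float64(179.6589736537224)) [305.79194039 192.05527501] rel [ 5.93201676 12.39630136]
18 (np.float64(291.60097581420143), np.float64(309.49939991855626), np.float64(179.58829199033318)) [307.82783124 191.64824898] rel [ 7.27764337 12.05995699]
20 (np.float64(292.0837579143948), np.float64(309.927487168134), np.float64(179.5392020340323)) [309.17255869 191.33463846] rel [ 8.16693615 11.79543642]
22 (np.float64(292.57190609135375), np.float64(310.34072033994363), np.float64(179.47621778727648)) [310.50572159 190.9874666 ] rel [ 9.04940838 11.51124882]
25 (np.float64(293.31298215855765), np.float64(310.9316002573896), np.float64(179.37273175154806)) [312.48089986 190.40431234] rel [10.35860865 11.03158059]
[ 3.375      14.41666667]
b9 [ 2.25 17.75]
10 rel [ 1.69986386 15.67954534]
15 rel [ 2.5741781 17.4272971]
18 rel [ 3.09894417 18.42104678]
20 rel [ 3.44703458 19.0505728 ]
22 rel [ 3.79405614 19.661139  ]
25 rel [ 4.31178595 20.51764472]
```

>>> arm_command:
  plan:
    - [[-0.3,1.0,0],0]
    - [[-0.6,2.2,0],0]
    - [[-0.6,3.4,0],0]
    - [[-0.6,3.4,0],0]
    - [[-0.6,3.4,0],0]

```text
time: 13.35
position: [0.5609, 0.1122, 0.2337]
tool_rot: [0.629, 0.322, -0.323, -0.629]
ft_force: [-0.1, 0.5, -1.7]
grip_width: 0.0258
```

```bash
python3 -c "
from pic import *
from h import *
from rig import get_obs
o=get_obs()
g=o['position']+[0,0,.035]
p=proj('scene',g)[0].astype(int)
snap('c2',[('scene',int(p[0])+5,int(p[1])+18,30,14)])
print(p-[25,12])"
```

```text
{'time': np.float64(13.4), 'position': array([0.5611, 0.1116, 0.2337]), 'ft_force': array([-0.0474, -0.8722, -2.1869]), 'grip_width': np.float64(0.0258)}
[296 133]
```

View pics/c2.png

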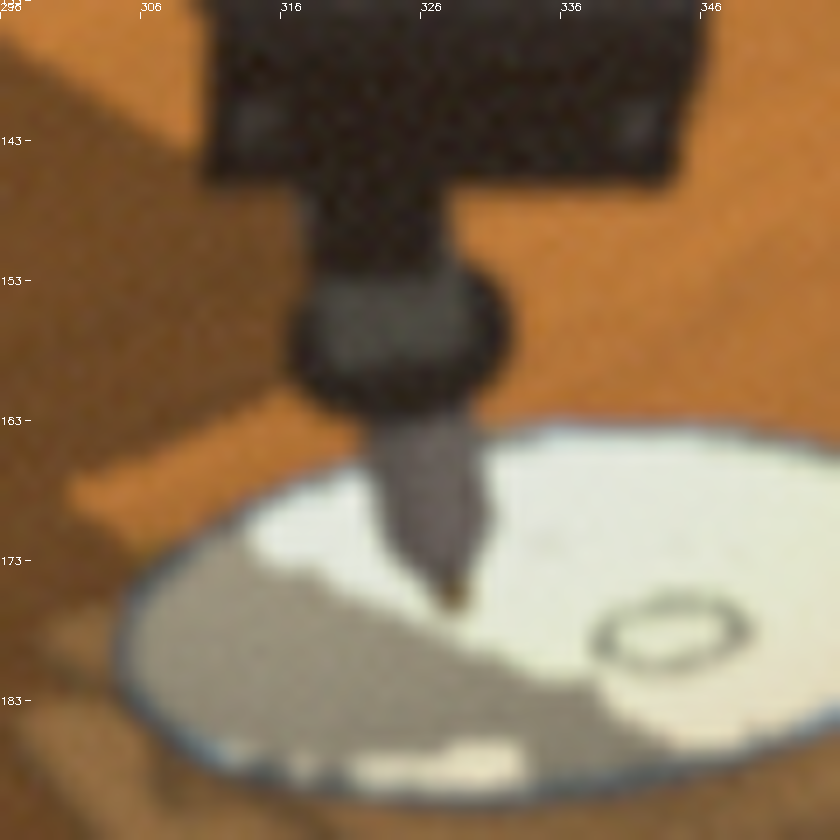

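```bash
python3 -c "
from tilt import *
g=np.array([.561,.112,.2337+.035])
px=lambda x,y:(296+x/14-.5,133+y/14-.5)
print('meas', px(290,0)[0],px(512,0)[0],px(0,418)[1],px(455,612))
print(np.array(px(455,612))-[px(401,0)[0],px(0,418)[1]])
for t in (5,8,10,12,15,18,20):
  a,b,c,tip,ne=model(g,144,np.radians(t)); print(t,np.round([a,b,c],1),tip,'rel',tip-[(a+b)/2,c], 'slope',(tip-ne)[0]/(tip-ne)[1])
"
```

```text
meas 316.2142857142857 332.07142857142856 162.35714285714286 (328.0, 176.21428571428572)
[ 3.85714286 13.85714286]
5 [312.7 329.7 162.9] [321.34562024 176.41839054] rel [ 0.15116705 13.54741803] slope 0.008078709732699862
8 [313.3 330.4 162.9] [323.35132797 176.26744467] rel [ 1.49078284 13.41710138] slope 0.07409331197033378
10 [313.7 330.9 162.8] [324.68672516 176.12367172] rel [ 2.37267503 13.29094234] slope 0.11857981337192405
12 [314.2 331.4 162.8] [326.01923129 175.94549455] rel [ 3.25295033 13.13865355] slope 0.1635819854463658
15 [314.8 332.1 162.8] [328.00975643 175.61399359] rel [ 4.56867491 12.851366  ] slope 0.23231822853105832
18 [315.5 332.7 162.7] [329.98653724 175.20587739] rel [ 5.87649091 12.50077503] slope 0.30292542792101185
20 [315.9 333.2 162.7] [331.29460665 174.89154759] rel [ 6.74269994 12.23565747] slope 0.35127238021528095
```

>>> arm_command:
  plan:
    - [[0.1,-1.0,0],-1.7]
    - [[0.3,-2.2,0],-3.4]
    - [[0.6,-3.4,0],-5.1]
    - [[0.6,-4.4,0],-6.8]
    - [[0.6,-5.4,0],-8.5]

```text
time: 13.9
position: [0.5762, -0.0258, 0.2337]
tool_rot: [0.704, 0.069, -0.069, -0.704]
ft_force: [-0.2, 0.6, -2.0]
grip_width: 0.0257
```

>>> arm_command:
  plan:
    - [[0,0,-0.5],-1.7]
    - [[0,0,-1.0],-3.4]
    - [[0,0,-1.5],-5]
    - [[0,0,-1.5],-5]
    - [[0,0,-1.5],-5]

```text
time: 14.4
position: [0.5762, -0.0241, 0.1963]
tool_rot: [0.703, -0.081, 0.081, -0.702]
ft_force: [-0.4, -0.2, -1.2]
grip_width: 0.0255
```

>>> arm_command:
  plan:
    - [[0,0,-0.8],0]
    - [[0.1,-0.025,-1.4],0]
    - [[0.2,-0.05,-1.9],0]
    - [[0.3,-0.075,-2.2],0]
    - [[0.3,-0.075,-2.2],0]

```text
time: 14.9
position: [0.5838, -0.0252, 0.1406]
tool_rot: [-0.702, 0.082, -0.081, 0.702]
ft_force: [-0.8, 1.2, -1.8]
grip_width: 0.0261
```

```bash
python3 -c "
from pic import *
snap('c3',[('scene',282,220,33,12)])"
```

```text
{'time': np.float64(14.95), 'position': array([ 0.584 , -0.0252,  0.1412]), 'ft_force': array([ 0.1477, -0.2534, -1.7924]), 'grip_width': np.float64(0.0259)}
```

View pics/c3.png

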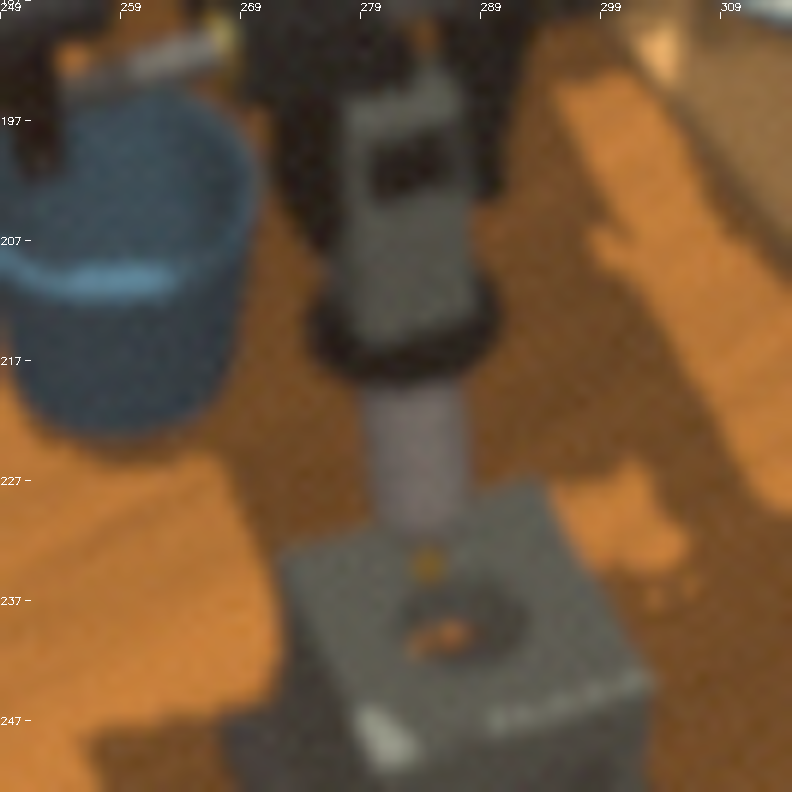

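>>> arm_command:
  plan:
    - [[0.2,-0.05,0.1],0]
    - [[0.5,-0.12,0.1],0]
    - [[0.5,-0.12,0.1],0]

```text
time: 15.25
position: [0.5986, -0.0287, 0.1449]
tool_rot: [0.703, -0.08, 0.083, -0.702]
ft_force: [0.4, -0.2, -1.5]
grip_width: 0.0259
```

```bash
python3 -c "
from pic import *
snap('c4',[('scene',285,232,22,18)])"
```

```text
{'time': np.float64(15.3), 'position': array([ 0.5975, -0.0284,  0.1445]), 'ft_force': array([ 0.0119,  0.5744, -1.8189]), 'grip_width': np.float64(0.0251)}
```

View pics/c4.png

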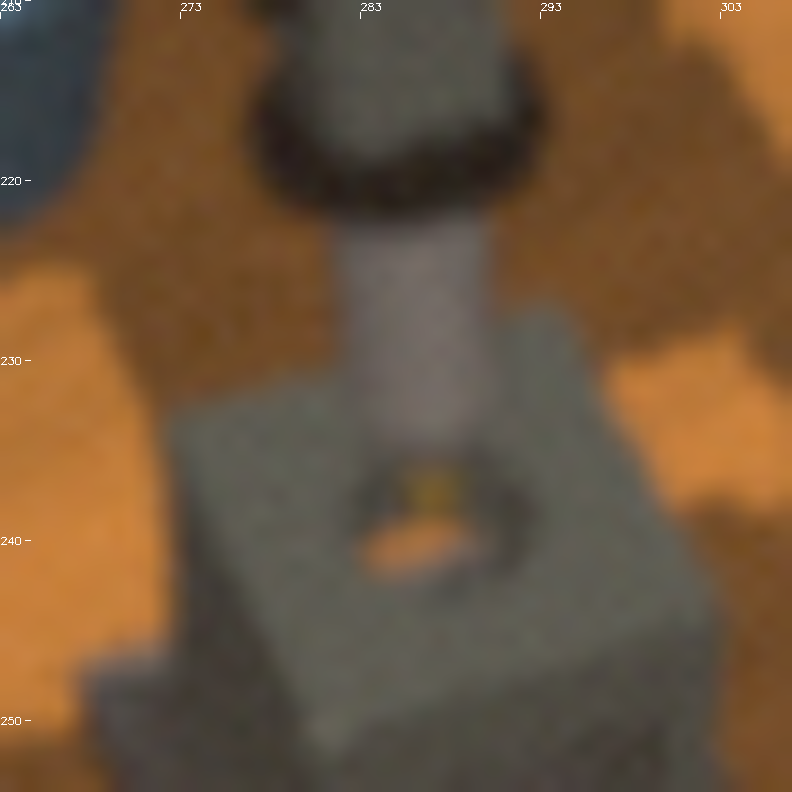

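>>> arm_command:
  plan:
    - [[0.2,-0.05,0],0]
    - [[0.26,-0.06,-0.4],0]
    - [[0.35,-0.08,-0.8],0]
    - [[0.45,-0.1,-1.2],0]
    - [[0.45,-0.1,-1.2],0]
  force: 12

```text
time: 15.8
position: [0.6068, -0.0298, 0.1126]
tool_rot: [-0.702, 0.083, -0.081, 0.703]
ft_force: [-0.2, 2.7, 0.4]
grip_width: 0.0257
```

```bash
python3 -c "
from pic import *
snap('c5',[('scene',285,228,24,16)])"
```

```text
{'time': np.float64(15.85), 'position': array([ 0.6067, -0.0297,  0.1127]), 'ft_force': array([-0.8956,  2.5945,  0.6925]), 'grip_width': np.float64(0.0259)}
```

View pics/c5.png

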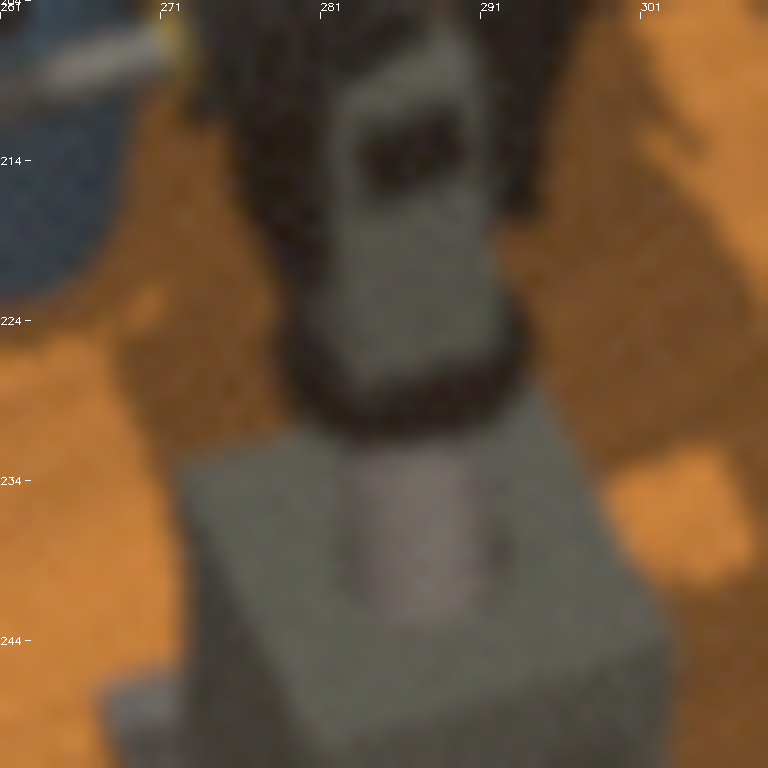

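>>> arm_command:
  plan:
    - [[-0.1,0.06,0],0]
    - [[-0.22,0.09,0],0]
    - [[-0.34,0.12,0],0]
    - [[-0.48,0.16,0],0]
    - [[-0.48,0.16,0],0]

```text
time: 16.35
position: [0.5956, -0.0265, 0.1141]
tool_rot: [0.702, -0.081, 0.082, -0.702]
ft_force: [1.3, 0.8, -2.7]
grip_width: 0.0253
```

```bash
python3 -c "
from pic import *
snap('c6',[('scene',285,228,24,16)])"
```

```text
{'time': np.float64(16.4), 'position': array([ 0.5956, -0.0265,  0.1141]), 'ft_force': array([ 1.5023,  1.1171, -1.2872]), 'grip_width': np.float64(0.0257)}
```

View pics/c6.png

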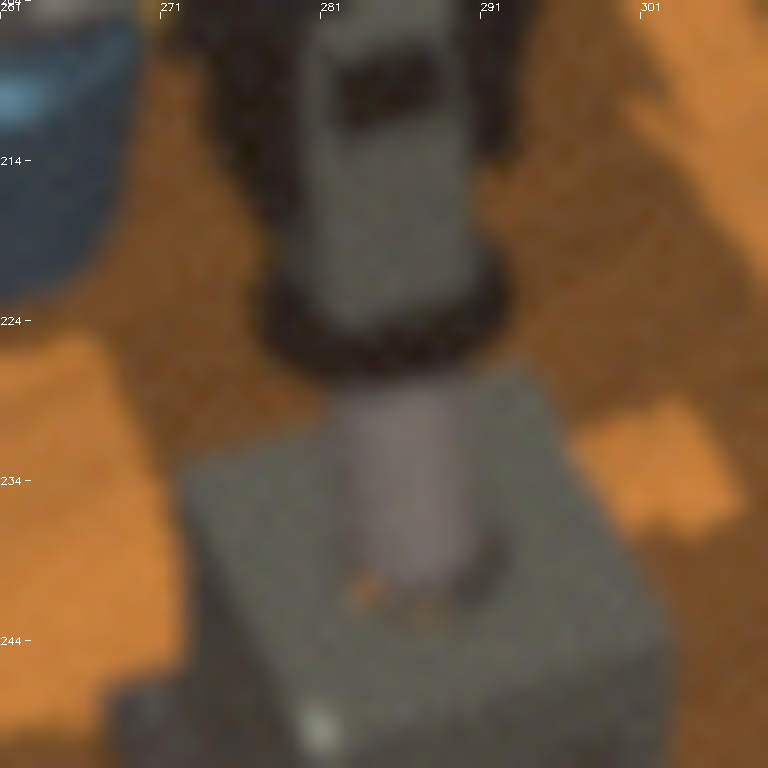

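>>> arm_command:
  plan:
    - [[-0.1,0.025,0],0]
    - [[-0.2,0.05,-0.05],0]
    - [[-0.2,0.05,-0.05],0]

```text
time: 16.7
position: [0.5902, -0.0252, 0.1127]
tool_rot: [0.702, -0.082, 0.082, -0.702]
ft_force: [2.0, 0.0, -0.4]
grip_width: 0.0258
```

>>> arm_command:
  plan:
    - [[0,0,0],0]
    - [[-0.2,0.05,0.55],0]
    - [[-0.4,0.1,1.1],0]
    - [[-0.6,0.15,2.2],0]
    - [[-0.6,0.15,4.0],0]
  force: 45

```text
time: 17.2
position: [0.571, -0.0206, 0.2116]
tool_rot: [-0.702, 0.085, -0.078, 0.703]
ft_force: [0.9, 0.3, -2.1]
grip_width: 0.0258
```

>>> arm_command:
  plan:
    - [[0,1.0,0.8],1.7]
    - [[-0.2,2.2,1],3.4]
    - [[-0.4,3.4,1],5.1]
    - [[-0.6,4.4,1],6.8]
    - [[-0.6,5.4,1],8.5]

```text
time: 17.7
position: [0.5581, 0.1145, 0.2387]
tool_rot: [-0.684, -0.18, 0.181, 0.684]
ft_force: [1.1, -0.1, -1.5]
grip_width: 0.0254
```

>>> arm_command:
  plan:
    - [[0,0,0],1.7]
    - [[0,0,0],3.4]
    - [[0,0,0],5]
    - [[0,0,0],5]
    - [[0,0,0],5]

```text
time: 18.2
position: [0.5597, 0.1134, 0.2382]
tool_rot: [0.63, 0.321, -0.322, -0.63]
ft_force: [0.0, -0.1, -2.1]
grip_width: 0.0256
```

```bash
cat > look.py <<'E'
import sys
from pic import *
from h import *
from scipy.spatial.transform import Rotation as R
o=get_obs();M=R.from_quat(o['tool_rot']).as_matrix();print('jaw',np.degrees(np.arctan2(M[1,2],M[0,2])))
g=o['position']+[0,0,.035]
p=proj('scene',g)[0].astype(int)
snap(sys.argv[1],[('scene',int(p[0])+5,int(p[1])+18,30,14)])
print('origin',p-[25,12])
E
python3 look.py c7
```

```text
jaw 144.07453869799036
{'time': np.float64(18.25), 'position': array([0.5599, 0.1134, 0.2381]), 'ft_force': array([ 0.6193, -0.2724, -1.3757]), 'grip_width': np.float64(0.0258)}
origin [296 131]
```

View pics/c7.png

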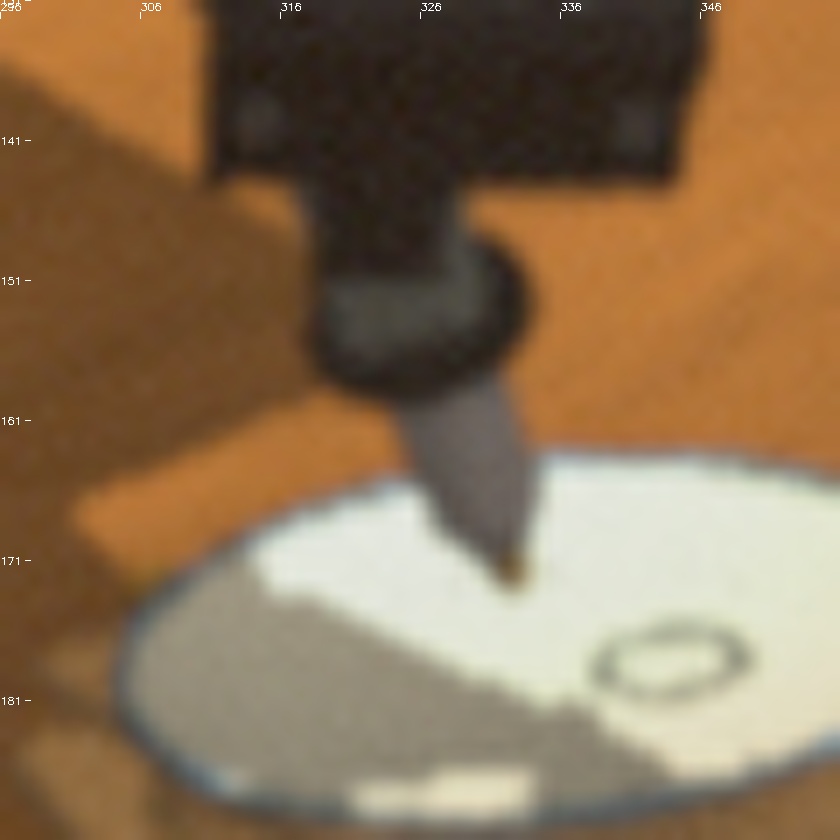

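```bash
cat > fit.py <<'E'
from h import *
from scipy.optimize import least_squares
def mask_c(n,box):
    im=C[n]["pixels"];u0,v0,u1,v1=box;s=4
    a=cv2.resize(im[v0:v1,u0:u1],None,fx=s,fy=s,interpolation=cv2.INTER_CUBIC).astype(int)
    m=((a[:,:,2]>a[:,:,0]*0.78)).astype(np.uint8)
    cs,_=cv2.findContours(m,0,2);c=max(cs,key=cv2.contourArea)[:,0,:]
    return c/s+[u0,v0]-.5+.5/s
def ringc(n,box):
    im=C[n]["pixels"];u0,v0,u1,v1=box;s=4
    g=cv2.cvtColor(im[v0:v1,u0:u1],cv2.COLOR_RGB2GRAY).astype(np.float32)
    g=cv2.resize(g,None,fx=s,fy=s,interpolation=cv2.INTER_CUBIC)
    d=cv2.GaussianBlur(g,(0,0),30)-g
    m=(d>0.4*d.max()).astype(np.uint8)
    cs,_=cv2.findContours(m,0,2);c=max(cs,key=cv2.contourArea)
    (x,y),ax,an=cv2.fitEllipse(c);return np.array([x/s+u0-.5+.5/s,y/s+v0-.5+.5/s]),np.array(ax)/s
ct=mask_c("top",(170,180,245,255));cs=mask_c("scene",(295,155,375,200))
et=cv2.fitEllipse(ct.astype(np.float32));es=cv2.fitEllipse(cs.astype(np.float32));print("rim",et,es)
rt=ringc("top",(190,203,212,225));rs=ringc("scene",(330,170,357,186));print("ring",rt,rs)
P=np.linspace(0,2*np.pi,60)
def geo(x,y,z,psi,til=np.radians(20)):
    n=np.array([-np.sin(til)*np.cos(psi),-np.sin(til)*np.sin(psi),np.cos(til)]);yv=np.array([-np.sin(psi),np.cos(psi),0]);xv=np.cross(yv,n)
    m=np.array([x,y,z]);pc=m-.010*xv-.026*yv
    cir=lambda o,r:np.array([o+r*(np.cos(a)*xv+np.sin(a)*yv) for a in P])
    return m,cir(m,.015),cir(pc+.013*n,.090),n
def ell(p): 
    (x,y),(a,b),an=cv2.fitEllipse(p.astype(np.float32));return np.array([x,y,a,b]),an
def res(q,free=True):
    m,rg,rim,n=geo(*q[:4]);o=[]
    for k,(e,r,c) in enumerate(((et,rt,"top"),(es,rs,"scene"))):
        sh=np.zeros(2) if k==0 else q[4:6]
        E,an=ell(proj(c,rim));M=np.array([*e[0],*e[1]])
        o+=list(E[:2]+sh-M[:2]);
        o+=list((ell(proj(c,rg))[0][:2]+sh-r[0]))
        da=(an-e[2]+90)%180-90; o.append(da*.1)
    o+=list(q[4:6]*.3)
    return np.array(o)
s=least_squares(res,[.534,.2376,.078,-.08,0,0]);print(s.x.round(4),np.degrees(s.x[3]),s.fun.round(2))
E
python3 fit.py
```

```text
rim ((207.5399627685547, 219.186767578125), (56.38203811645508, 60.21918869018555), 118.58390045166016) ((334.16412353515625, 176.62347412109375), (26.838058471679688, 61.764892578125), 83.6460189819336)
ring (array([200.24740887, 214.01352215]), array([10.99306107, 11.95097351])) (array([356.59027481, 183.92773342]), array([ 2.59208608, 21.05399132]))
[ 0.5398  0.2423  0.0657 -0.0767  2.8459  0.6855] -4.39718527741634 [-0.96 -2.53 -1.21 -2.   -0.11  4.47  4.41 -8.88 -1.87 -0.09  0.85  0.21]
```

```bash
sed -i 's/^P=np/rs=(np.array([343.45,177.85]),0)\nP=np/' fit.py; python3 fit.py
```

```text
rim ((207.5399627685547, 219.186767578125), (56.38203811645508, 60.21918869018555), 118.58390045166016) ((334.16412353515625, 176.62347412109375), (26.838058471679688, 61.764892578125), 83.6460189819336)
ring (array([200.24740887, 214.01352215]), array([10.99306107, 11.95097351])) (array([356.59027481, 183.92773342]), array([ 2.59208608, 21.05399132]))
[ 0.5335  0.2376  0.0781 -0.08    0.     -0.    ] -4.584091248403698 [-0.14 -0.65 -0.45 -0.21 -0.15 -0.54  0.02 -0.67 -0.11 -0.11  0.   -0.  ]
```

```bash
sed -i 's/^s=least.*$/s=least_squares(lambda p:res(p*SC),np.array([.534,.2376,.078,-.08,1,1])\/np.array([.01,.01,.01,.1,1,1]),diff_step=1e-2);print((s.x*SC).round(4),np.degrees(s.x[3]*.1),s.fun.round(2))/; s/^P=np/SC=np.array([.01,.01,.01,.1,1,1])\nP=np/' fit.py; python3 fit.py|tail -1; sed -i 's/\*\.3)/*30)/' fit.py; python3 fit.py | tail -1
```

```text
[ 0.5329  0.2367  0.077  -0.1222  1.0169 -0.0844] -7.001142104097255 [ 0.01 -0.08 -0.08  0.02  0.05 -0.01 -0.07 -0.08  0.08 -0.03  0.31 -0.03]
[ 5.339e-01  2.378e-01  7.730e-02 -1.233e-01  1.200e-03 -1.000e-04] -7.062640145208386 [-0.38 -0.41 -0.47 -0.31  0.07 -0.51 -0.04 -0.57  0.12 -0.03  0.04 -0.  ]
```

>>> arm_command:
  plan:
    - [[-0.4,0.7,0],-1.7]
    - [[-0.9,1.6,0],-3.4]
    - [[-1.5,2.7,0],-5.1]
    - [[-2.1,3.9,0],-6.8]
    - [[-2.8,5.1,0],-8.5]

```text
time: 18.75
position: [0.49, 0.2417, 0.2378]
tool_rot: [-0.704, -0.069, 0.069, 0.704]
ft_force: [-0.1, 0.7, -2.0]
grip_width: 0.0255
```

>>> arm_command:
  plan:
    - [[0,0,-0.4],-1.7]
    - [[0,0,-0.9],-3.4]
    - [[0,0,-1.5],-3.7]
    - [[0,0,-1.5],-3.7]
    - [[0,0,-1.5],-3.7]

```text
time: 19.25
position: [0.4904, 0.2408, 0.2002]
tool_rot: [0.706, -0.042, 0.042, -0.706]
ft_force: [0.2, 0.1, -2.3]
grip_width: 0.026
```

```bash
python3 look.py d1; python3 -c "
from tilt import *
a,b,c,t,ne=model(np.array([.5599,.1134,.2381+.035]),144.07,np.radians(20));print('c7 model tip',t,a,b,c)"
```

```text
jaw 83.21375908155945
{'time': np.float64(19.3), 'position': array([0.4909, 0.241 , 0.2007]), 'ft_force': array([-0.6644, -0.3223, -1.8887]), 'grip_width': np.float64(0.0261)}
origin [315 113]
c7 model tip [331.59656792 173.1770367 ] 316.21480609646494 333.4951797689442 160.82550990296355
```

View pics/d1.png

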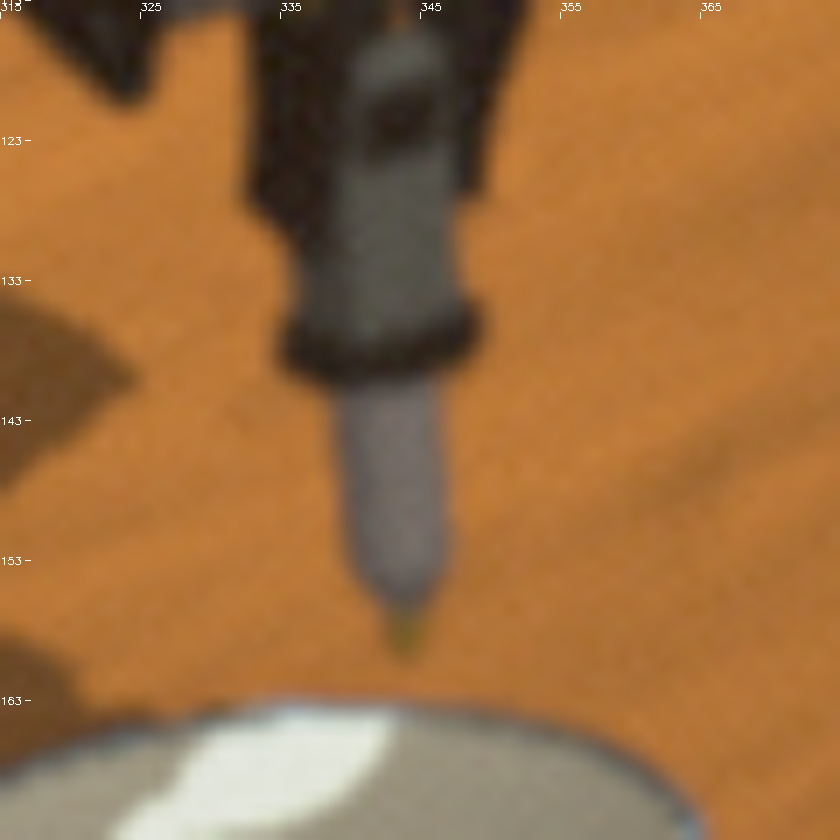

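```bash
python3 -c "
from tilt import *
g=np.array([.4909,.241,.2007+.035]);th=np.radians(20);j=np.radians(83.2)
w=np.array([np.sin(j),-np.cos(j),0]);ax=np.sin(th)*w-np.cos(th)*np.array([0,0,1])
a,b,c,t,ne=model(g,83.2,th);print(t,a,b,c,'tip',g+.1*ax)
m=np.array([.533,.2367,.077]);n=-ax
psi=np.radians(-7);n=np.array([-np.sin(th)*np.cos(psi),-np.sin(th)*np.sin(psi),np.cos(th)])
d=g+.1*ax-m;print('tip-mark',d,'along n',d@n,'lateral',d-(d@n)*n)
print('mark px',proj('scene',m))
"
```

```text
[343.27122051 159.53193805] 333.48807732100147 349.0586413142722 140.98095929390232 tip [0.52486142 0.23695035 0.14173074]
tip-mark [-0.00813858  0.00025035  0.06473074] along n 0.06360024151132847 lateral [ 0.01345184 -0.00240062  0.00496606]
mark px [[342.36665556 178.0101645 ]]
```

>>> arm_command:
  plan:
    - [[0,0,-0.8],0]
    - [[0.05,0.02,-1.5],0]
    - [[0.05,0.02,-1.84],0]
    - [[0.05,0.02,-1.84],0]
    - [[0.05,0.02,-1.84],0]

```text
time: 19.8
position: [0.4924, 0.2416, 0.1548]
tool_rot: [-0.706, 0.041, -0.042, 0.706]
ft_force: [0.5, -0.2, -1.8]
grip_width: 0.0258
```

```bash
python3 look.py d2
```

```text
jaw 83.23101221946122
{'time': np.float64(19.85), 'position': array([0.4925, 0.2417, 0.155 ]), 'ft_force': array([-0.2467, -0.4422, -2.1698]), 'grip_width': np.float64(0.0257)}
origin [313 127]
```

View pics/d2.png

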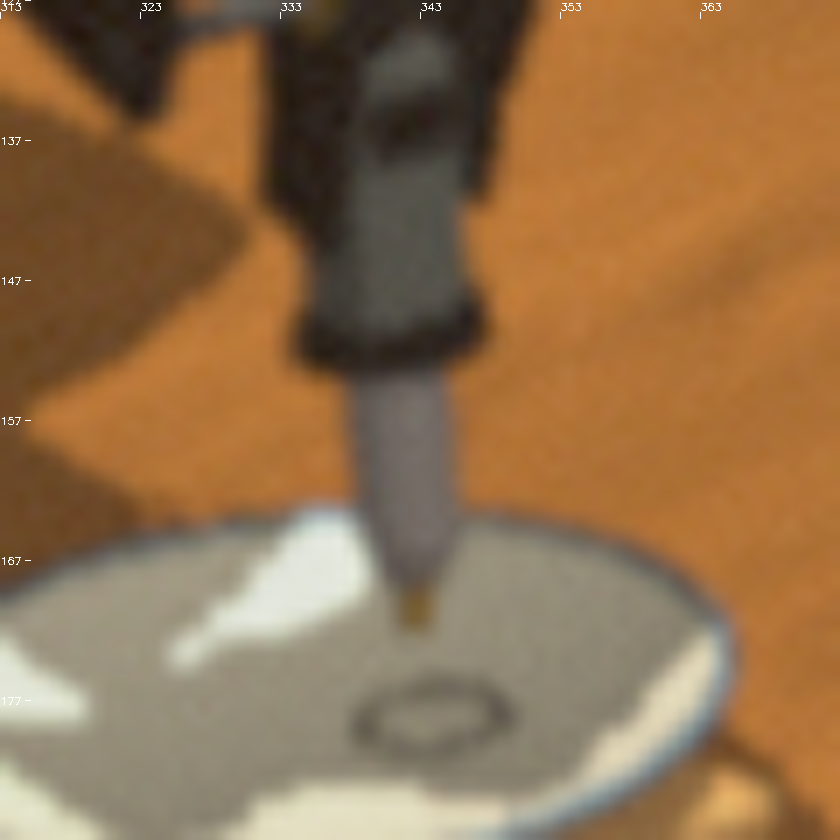

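```bash
python3 -c "
from h import *
m=np.array([.533,.2367,.077]);th=np.radians(20);psi=np.radians(-7);n=np.array([-np.sin(th)*np.cos(psi),-np.sin(th)*np.sin(psi),np.cos(th)]);yv=np.array([-np.sin(psi),np.cos(psi),0]);xv=np.cross(yv,n)
p0=proj('scene',m)[0]
print('20mm along n',p0-proj('scene',m+.02*n)[0],'per mm x',proj('scene',m+.001*xv)[0]-p0,xv,'y',proj('scene',m+.001*yv)[0]-p0,yv)
J=np.array([proj('scene',m+.001*xv)[0]-p0,proj('scene',m+.001*yv)[0]-p0]).T
for h in(.015,.02,.025):
  d=np.array([343.4,177.8])-np.array([342.2,171.6])-(p0-proj('scene',m+h*n)[0]);print(h,d,np.linalg.solve(J,d),'mm')
"
```

```text
20mm along n [0.55880837 6.14386763] per mm x [0.19578668 0.10341272] [ 0.93268829 -0.11451972  0.34202014] y [ 0.27937701 -0.10809332] [0.12186934 0.99254615 0.        ]
0.015 [0.78178083 1.60185263] [10.6289639  -4.65044987] mm
0.02 [0.64119163 0.05613237] [1.69796619 1.10514629] mm
0.025 [ 0.50000475 -1.49615923] [-7.271       6.88521129] mm
```

>>> arm_command:
  plan:
    - [[0.13,0,-0.27],0]
    - [[0.26,0.01,-0.54],0]
    - [[0.26,0.01,-0.54],0]

```text
time: 20.15
position: [0.4983, 0.2416, 0.1397]
tool_rot: [0.706, -0.042, 0.041, -0.706]
ft_force: [0.0, 0.1, -1.4]
grip_width: 0.0256
```

>>> arm_command:
  plan:
    - [[0,0,0],0]

```text
time: 20.25
position: [0.4981, 0.2417, 0.1402]
tool_rot: [0.706, -0.042, 0.041, -0.706]
ft_force: [-0.3, 0.4, -1.9]
grip_width: 0.0256
```

>>> arm_command:
  plan:
    - [[0,0,0],0]

```text
time: 20.35
position: [0.4982, 0.2417, 0.1405]
tool_rot: [0.706, -0.042, 0.042, -0.706]
ft_force: [-0.0, 0.1, -1.6]
grip_width: 0.0254
```

```bash
python3 look.py d3
```

```text
jaw 83.2336186791735
{'time': np.float64(20.4), 'position': array([0.4982, 0.2418, 0.1406]), 'ft_force': array([-0.9942,  0.3527, -1.5475]), 'grip_width': np.float64(0.0255)}
origin [314 132]
```

View pics/d3.png

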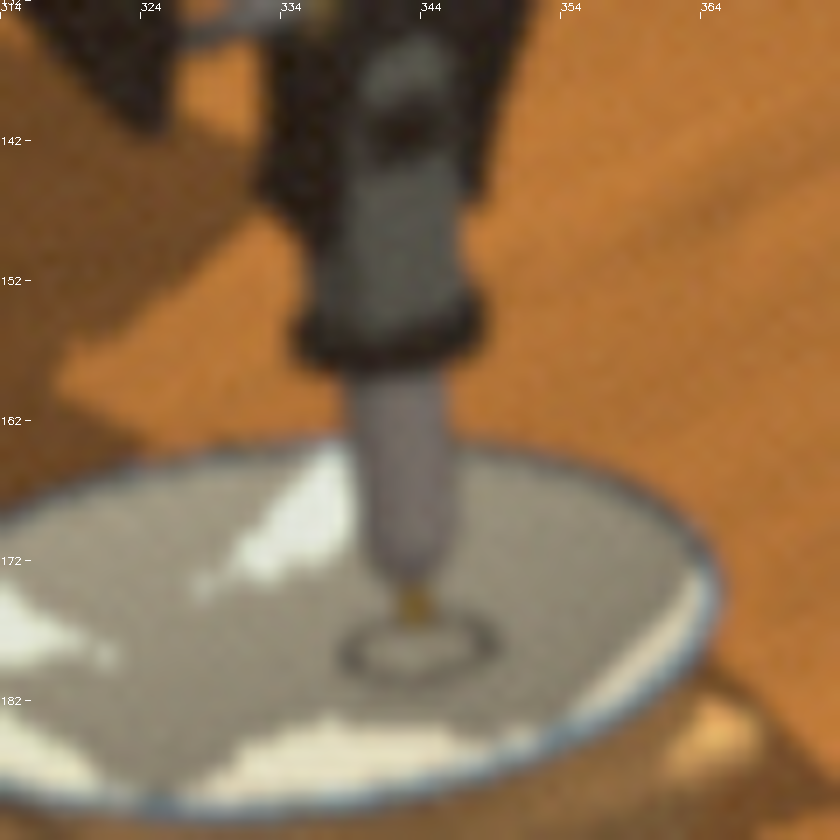

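>>> arm_command:
  plan:
    - [[0.04,-0.005,-0.11],0]
    - [[0.04,-0.005,-0.11],0]
    - [[0.04,-0.005,-0.11],0]

```text
time: 20.7
position: [0.4992, 0.2416, 0.1377]
tool_rot: [0.706, -0.042, 0.042, -0.706]
ft_force: [0.8, 0.4, -1.3]
grip_width: 0.0257
```

>>> arm_command:
  plan:
    - [[0.02,-0.003,-0.06],0]
    - [[0.02,-0.003,-0.06],0]
    - [[0.02,-0.003,-0.06],0]

```text
time: 21.0
position: [0.4997, 0.2415, 0.1363]
tool_rot: [0.706, -0.042, 0.042, -0.706]
ft_force: [-0.4, -0.8, -2.4]
grip_width: 0.0256
```

>>> arm_command:
  plan:
    - [[0.02,-0.003,-0.06],0]
    - [[0.02,-0.003,-0.06],0]
    - [[0.02,-0.003,-0.06],0]

```text
time: 21.3
position: [0.5002, 0.2414, 0.1347]
tool_rot: [0.706, -0.042, 0.042, -0.706]
ft_force: [-0.1, 0.0, -0.9]
grip_width: 0.0255
```

```bash
cat > avg.py <<'E'
from rig import camera,get_obs
import numpy as np
F=[];
for i in range(8): camera("scene");o=get_obs();F.append(np.r_[o["ft_force"],o["moment"]])
F=np.array(F);n=np.array([-.3395,.0417,.9397])
print(o["time"],o["position"].round(4),F.mean(0).round(2),"n:",(F[:,:3]@n).mean().round(2),"+-",((F[:,:3]@n).std()/8**.5).round(2))
E
python3 avg.py; python3 look.py d4
```

```text
21.7 [0.5002 0.2415 0.1348] [ 0.07 -0.34 -1.55  0.02  0.02 -0.01] n: -1.5 +- 0.07
jaw 83.23850366098506
{'time': np.float64(21.75), 'position': array([0.5002, 0.2415, 0.1348]), 'ft_force': array([-0.1449, -0.6247, -1.9482]), 'grip_width': np.float64(0.0254)}
origin [314 134]
```

View pics/d4.png

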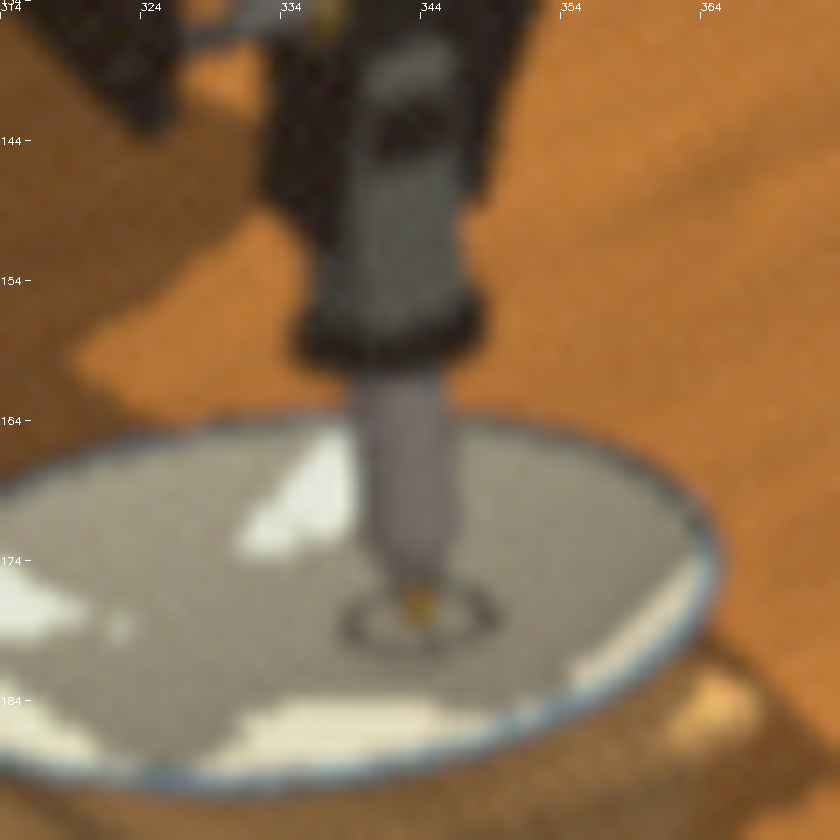

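>>> arm_command:
  plan:
    - [[-0.07,0.06,-0.03],0]
    - [[-0.05,0.057,-0.09],0]
    - [[-0.05,0.057,-0.09],0]

```text
time: 22.05
position: [0.4987, 0.243, 0.1324]
tool_rot: [-0.706, 0.042, -0.041, 0.706]
ft_force: [-0.4, -0.2, -1.4]
grip_width: 0.0259
```

```bash
python3 avg.py
```

```text
22.45 [0.4989 0.2429 0.1326] [-0.43  0.47 -1.29  0.12  0.15  0.  ] n: -1.04 +- 0.12
```

>>> arm_command:
  plan:
    - [[0.02,-0.003,-0.056],0]
    - [[0.02,-0.003,-0.056],0]
    - [[0.02,-0.003,-0.056],0]

```text
time: 22.75
position: [0.4994, 0.2428, 0.1311]
tool_rot: [-0.706, 0.042, -0.042, 0.706]
ft_force: [-1.8, 0.3, -0.8]
grip_width: 0.0257
```

```bash
python3 avg.py
```

```text
23.15 [0.4994 0.2428 0.1312] [-0.86  0.56 -0.46  0.12  0.22  0.02] n: -0.11 +- 0.16
```

>>> arm_command:
  plan:
    - [[0.02,-0.003,-0.056],0]
    - [[0.041,-0.005,-0.113],0]
    - [[0.041,-0.005,-0.113],0]

```text
time: 23.45
position: [0.5005, 0.2427, 0.1282]
tool_rot: [-0.706, 0.042, -0.042, 0.706]
ft_force: [-0.2, 0.8, -0.9]
grip_width: 0.0255
```

```bash
python3 avg.py; python3 look.py d5
```

```text
23.85 [0.5005 0.2427 0.1284] [-1.45  0.49  0.29  0.14  0.29 -0.01] n: 0.78 +- 0.16
jaw 83.23901412664934
{'time': np.float64(23.9), 'position': array([0.5004, 0.2427, 0.1283]), 'ft_force': array([-0.543 ,  1.331 ,  0.5717]), 'grip_width': np.float64(0.0255)}
origin [314 136]
```

View pics/d5.png

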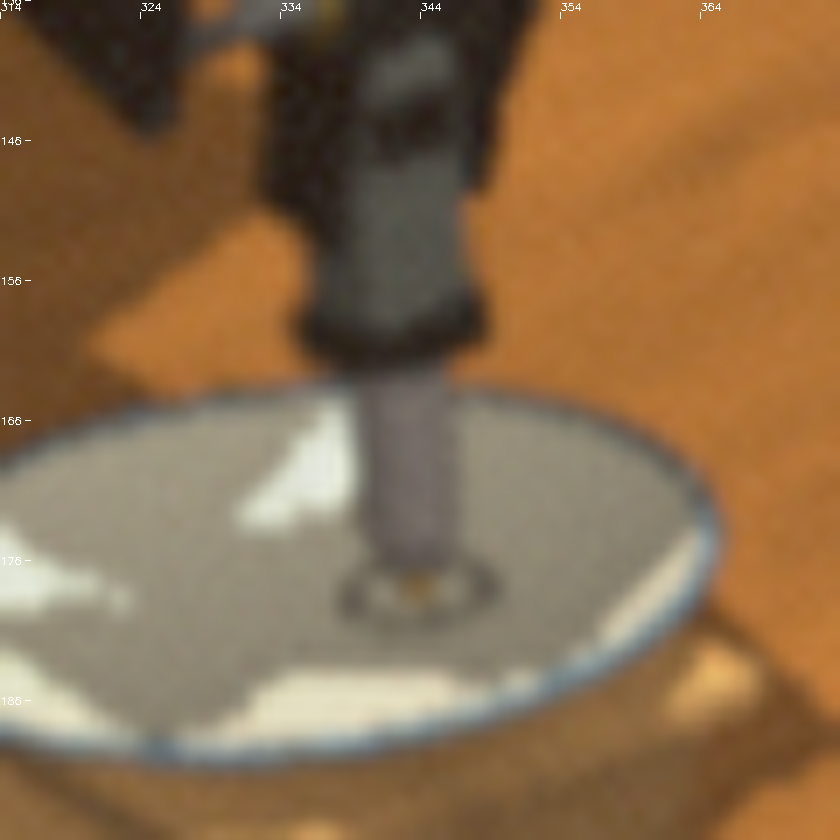

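>>> arm_command:
  plan:
    - [[0.007,-0.001,-0.019],0]
    - [[0.007,-0.001,-0.019],0]
  force: 50

```text
time: 24.1
position: [0.5007, 0.2427, 0.1278]
tool_rot: [-0.706, 0.042, -0.042, 0.706]
ft_force: [-0.5, 1.4, -0.3]
grip_width: 0.0257
```

```bash
python3 avg.py; python3 -c "
from tilt import *
g=np.array([.5004,.2427,.1283+.035])
for t in (15,18,20,22,25):
  a,b,c,tip,ne=model(g,83.2,np.radians(t)); print(t,'tip rel',tip-[(a+b)/2,c],'nose rel',ne-[(a+b)/2,c])
print('d5 nose(88) meas ~',(418-391.5)/14,(572-372)/14,' d2 tip',(416-391)/14,(632-370)/14,'d1',(404-381)/14,(658-385)/14)
g=np.array([.4925,.2417,.155+.035])
for t in (15,18,20,22,25):
  a,b,c,tip,ne=model(g,83.2,np.radians(t)); print('d2',t,'tip rel',tip-[(a+b)/2,c])
"
```

```text
24.5 [0.5006 0.2427 0.1278] [-1.41  0.74  0.34  0.15  0.3   0.01] n: 0.83 +- 0.08
15 tip rel [ 0.78316758 15.79404308] nose rel [ 0.64721346 12.28480902]
18 tip rel [ 1.46714959 16.46250041] nose rel [ 1.21265746 12.86932715]
20 tip rel [ 1.92477551 16.87621908] nose rel [ 1.5907171  13.23153208]
22 tip rel [ 2.38318262 17.26013387] nose rel [ 1.96920734 13.56760704]
25 tip rel [ 3.07123643 17.77301108] nose rel [ 2.53688978 14.01583263]
d5 nose(88) meas ~ 1.8928571428571428 14.285714285714286  d2 tip 1.7857142857142858 18.714285714285715 d1 1.6428571428571428 19.5
d2 15 tip rel [ 0.82675279 16.40060791]
d2 18 tip rel [ 1.5176175  17.06058717]
d2 20 tip rel [ 1.97984961 17.46491871]
d2 22 tip rel [ 2.44287337 17.83937927]
d2 25 tip rel [ 3.13786408 18.33295679]
```

Run:
```python
from pic import *
c=camera("scene");cv2.imwrite("pics/fin.png",cv2.resize(c["pixels"][:,:,::-1],(800,600),interpolation=cv2.INTER_CUBIC))
```

```text
(no output)
```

View pics/fin.png

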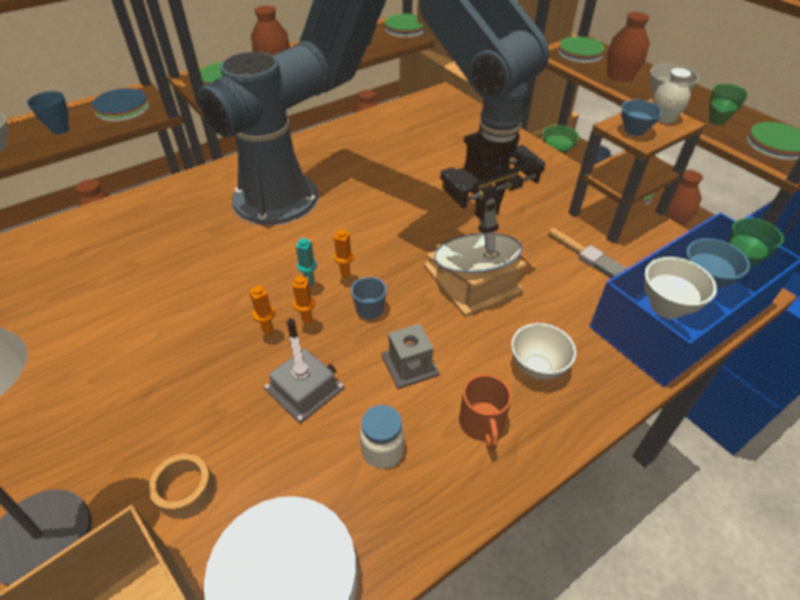

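The picture shows everything else in its starting place: the lever is at rest (post at (291,328)), the holder is empty at (410,345), and the probe stands in the ring at (490,250). Handing in.

```bash
python3 -c "
from rig import hand_in
print(hand_in())"
```

```text
the job is handed in; nothing more can be done
None
```

I handed the job in at about 24.5 s, with the probe pressed in the ring and held at a 50 N grip setting. No verdict came back.

**What I did**
- **Counter:** With the hand empty and shut, I pushed the lever until it stopped moving and the force rose to about 15 N. I then lifted off, and a picture showed the lever back at rest.
- **Probe:** I took the grey probe from the holder. The arm can only turn about the vertical, so I tilted the probe in the grip against the rim of the holder's hole. I then pressed it on the ring along the plate's normal.

**Last checks**
- **Tilt:** about 20° in the direction of the plate's lean. The picture readings ranged from 19° to 21.6°.
- **Position:** the tip sits inside the ring, a few millimetres from its centre.
- **Push:** about 2.3 N along the probe, which puts the tip about 4.5 mm in, close to half way.
- **Surroundings:** the last picture shows nothing else moved.

**What failed or disagreed**
- **Lever:** my first sweep missed the post. The fingertips show about 18 mm higher in the pictures than the reported tool point, so I went lower and repeated it.
- **Tilt:** the first try gave only about 13°, so I went back to the hole and tilted it further.
- **Cameras:** the two cameras disagreed by 1 to 2 pixels (about 3 to 6 mm). I placed the tip by its position relative to the ring in one picture.
- **Push depth:** the last 0.5 mm of push raised the force by only 0.05 N, which is within the noise. The depth comes from the force and the distance travelled, not from a direct reading.

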